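# Load coupons into the drying rack and hang it on the spring balancer

### The arm

A 6-joint arm with a two-finger parallel gripper is mounted at the origin on a cart in front of the work surface, level with it; the furniture and walls round the work are solid. World frame = base frame: x ahead of the robot, y to its left, z up, the work surface at z = 0. Lengths are in m, angles in degrees, forces in N, time in s.
With the tool pointing down it reaches from about 0.4 to 0.825 m from the base axis. Payload 7 kg.
Tool frame: the origin (TCP) lies midway between the tips of the shut fingers; the grasp point (between the pads) lies 19 mm behind it; x points along the fingers, z is the direction in which the jaws open and shut, and the axes are right-handed (so a half turn about x gives the same grasp; the last joint's range is limited). The gripper opens to 88 mm and grips with 3 to 60 N. Pads are 19 mm wide; open, the fingers measure 130 mm over their backs; the gripper's body (78 mm by 193 mm) begins 47 mm behind the grasp point.
Start: joints at [-50.472, 20.546, 0.682, 0, -70.136, -16.507], TCP at [0.264, -0.621, 0.227] pointing down, gripper open.
Joint ranges: [-176.03, 176.03], [-82.01, 121.73], [-58.28, 71.71], [-173.87, 95.51], [-174.79, -0.11], [-173.66, 173.66]. Speed limits (degrees/s): [136.94, 136.94, 172.46, 180, 180, 180].

### API

Orientations are given as [roll, pitch, yaw] about the fixed x, y, z axes, in that order (R = Rz(yaw) Ry(pitch) Rx(roll)).
In Python, from plant import get_state, capture, close_job gives the robot as it stands.
- The arm moves only by the tool play_rows, never from a script. Its argument "series" is one flat list of numbers, 4 for each row, row after row: the shift along the tool's x, y, z in m, then the turn about the tool's x in rad. In form: [tx, ty, tz, spin, tx, ty, tz, spin, ...]. A call has exactly 5 rows; each row shifts and turns the commanded pose from where the row before left it, along the tool's axes as they then stand; what a row does not reach is not made up. A row lasts 1/12 s, in which the tool goes at most 41.7 mm and 7.16 degrees, less where a joint would pass 70% of its speed; a pose out of reach is approached as far as the arm can. A call is refused whole if a number of a shift passes 0.0417 or a number of a turn 0.125, either way. A call with a gripper value outside its range is refused whole. "jaw" is the opening in per cent of the stroke, from 0 (shut) to 100 (fully open), set as the call begins (left out, the last holds). The fingers move at their own pace and stop on an object; "squeeze" is the grip in N (left out, the last holds). Time passes only in rows, so rows that do not move let the fingers close, or fill a call up. It gives the time, the measured TCP pose, the force and the opening at its end, in the units of the state.
- get_state(): the state, without advancing time (a new reading comes with each control period).
- capture(name): name is "side" or "top"; returns a dict with "img" (384x512x3 uint8, blue, green, red), "K" (3x3 intrinsics, pixels), "world_from_camera" (4x4, takes a point from camera to world coordinates). Camera axes: x right, y down, z forward; pixel columns grow to the right and rows downward; lengths in m; the calibration is good to about 2 mm. A picture is of the moment at which its call begins. There is no depth.
- close_job(): hands the job in, once; it reports no verdict.
The state is a dict: "time_s": time; "joints": joint angles; "qd": joint speeds; "joint_torque": joint torques, N m; "tcp_pos": TCP position; "eef_rot": TCP orientation; "contact_force": force on the tool from outside, world axes, zero at the start; "moment": the same for the moment, N m; "gripper_width": finger opening in m.
Only numpy, scipy, OpenCV 4.12 (cv2) and the standard library are available. Lean on these libraries where they do the work, as an engineer would, in place of code of your own. Each camera call takes 0.05 s, during which the arm holds its last target.

### The job

Take every coupon from the grey storage stand and press it edge-down, fully home, into a sprung clip of the white drying rack, one coupon to a clip. Then slide the loaded rack along the bench, without lifting it, onto the middle of the green mat, square with the mat. Finally pull the balancer's sprung hook down, swing it under the middle of the rack's bail and let it up again, so that the rack with all its coupons hangs level from the hook at the top of its travel above the mat; leave the sample jar, dropper bottle and wash bottle where they stand.

Things in the scene. Friction and masses are not known exactly. Their poses are not given: they have to be found in the camera images.
- coupon1: Coupon, 60 mm high, 30 g: copper blade 4 mm thick, 50 mm wide (its y), bottom 3 mm tapered; along its top an orange grip bar 10 mm thick (its x), 50 mm wide, 14 mm high, middle at z = +53 mm. Origin: centre of the blade's bottom edge; z up, x normal to the face. Starts upright in a slot of the stand. None if absent (three or four are present).
- coupon2: Coupon, 60 mm high, 30 g: copper blade 4 mm thick, 50 mm wide (its y), bottom 3 mm tapered; along its top an orange grip bar 10 mm thick (its x), 50 mm wide, 14 mm high, middle at z = +53 mm. Origin: centre of the blade's bottom edge; z up, x normal to the face. Starts upright in a slot of the stand. None if absent (three or four are present).
- coupon3: Coupon, 60 mm high, 30 g: copper blade 4 mm thick, 50 mm wide (its y), bottom 3 mm tapered; along its top an orange grip bar 10 mm thick (its x), 50 mm wide, 14 mm high, middle at z = +53 mm. Origin: centre of the blade's bottom edge; z up, x normal to the face. Starts upright in a slot of the stand. None if absent (three or four are present).
- coupon4: Coupon, 60 mm high, 30 g: copper blade 4 mm thick, 50 mm wide (its y), bottom 3 mm tapered; along its top an orange grip bar 10 mm thick (its x), 50 mm wide, 14 mm high, middle at z = +53 mm. Origin: centre of the blade's bottom edge; z up, x normal to the face. Starts upright in a slot of the stand. None if absent (three or four are present).
- stand: Grey storage stand, 200 mm (its x) x 70 mm (its y), fixed to the bench. Four loose slots across it at x = -75, -25, +25, +75 mm, 6 mm wide, floor at z = 10 mm, walls to z = 26 mm. Origin: centre of its underside.
- rack: White drying rack, loose, about 0.4 kg: base 130 mm (its x) x 200 mm (its y), top of base at z = 12 mm, its underside slippery (friction about 0.25). Origin: centre of its underside, z up. A fixed steel bail (upside-down U, bail) stands over its middle and a sprung clip near each corner (clip1 to clip4), all empty at the start.
- clip1 (a point): Seat of edge clip 1, at x, y = -30, -70 mm on the rack, z = 12 mm: where the middle of a coupon's bottom edge rests when home; axes as the rack's. Fixed blue wall at +x, sprung steel jaw at -x, both 36 mm along y, with lips flared 4 mm outward, 23 mm high. A coupon pressed straight down, face square to the rack's x (either way round), parts the jaw (5 to 20 N) and is held by friction.
- clip2 (a point): Seat of edge clip 2, at x, y = 30, -70 mm on the rack, z = 12 mm: where the middle of a coupon's bottom edge rests when home; axes as the rack's. Fixed blue wall at +x, sprung steel jaw at -x, both 36 mm along y, with lips flared 4 mm outward, 23 mm high. A coupon pressed straight down, face square to the rack's x (either way round), parts the jaw (5 to 20 N) and is held by friction.
- clip3 (a point): Seat of edge clip 3, at x, y = -30, 70 mm on the rack, z = 12 mm: where the middle of a coupon's bottom edge rests when home; axes as the rack's. Fixed blue wall at +x, sprung steel jaw at -x, both 36 mm along y, with lips flared 4 mm outward, 23 mm high. A coupon pressed straight down, face square to the rack's x (either way round), parts the jaw (5 to 20 N) and is held by friction.
- clip4 (a point): Seat of edge clip 4, at x, y = 30, 70 mm on the rack, z = 12 mm: where the middle of a coupon's bottom edge rests when home; axes as the rack's. Fixed blue wall at +x, sprung steel jaw at -x, both 36 mm along y, with lips flared 4 mm outward, 23 mm high. A coupon pressed straight down, face square to the rack's x (either way round), parts the jaw (5 to 20 N) and is held by friction.
- bail (a point): Middle of the bail's top bar: a 10 mm round steel bar along the rack's x, straight for 76 mm, its axis 150 mm above the rack's underside, on legs at x = -50 and +50 mm; open beneath it down to the base. Axes as the rack's. It can be gripped from above to slide the rack.
- mat (a point): Centre of the green mat with white border, 150 mm (its x) x 220 mm (its y), flush with the bench (1 mm), fixed in front of the balancer post, its centre 200 mm from the post's axis along the mat's -x. The rack belongs centred on it with its x along the mat's x.
- balancer: Spring balancer: round steel foot 150 mm across and a post, fixed to the bench, with a sleeve that swivels about the post and carries a yellow arm; the whole is 344 mm high. Origin: on the post's axis at the bench; x points from the mat to the post.
- swing (a joint): Swivel of the yellow arm about the vertical post axis (rad): at 0 the arm points along the balancer's -x and the hook is over the mat's centre; positive is counter-clockwise seen from above, taking the hook to the balancer's -y (the robot's right). Starts at 0.75 to 0.92; range -0.5 to 1.3; light friction, stays where left.
- hook_travel (a joint): How far the hook, arm and knob together have been pulled down (m): 0 at the top (retracted), at most 0.10. A spring draws it up with 7.5 N at the top and 10 N at the bottom, damped (about 25 N per m/s), more than the loaded rack weighs, so that it draws the hooked rack up to the top, about 58 mm off the bench.
- hook_knob (a point): Middle of the black round knob to grip from above, 24 mm in diameter, 26 mm high, on top of the arm's end, 200 mm from the post's axis; 15 mm of free steel neck below its underside to the arm. At 320 mm height when the hook is up. It moves with the arm.
- hook_crook (a point): Top of the lowest part of the steel J-hook, 116.5 mm straight below the knob. x toward the post. Shank 18 mm to -y, upturned tip 18 mm to +y and 20 mm higher; wire 7 mm, 29 mm clear between. Arm underside 74.5 mm above. To hook on: hook pulled down 85 mm or more, pass the tip under the bail bar toward +y (swing falling) until the bar is above this point, then let it rise.
- sample_jar: Bystander: clear sample jar with red lid, 41 mm across, 59 mm high. Origin: centre of its underside.
- dropper: Bystander: brown dropper bottle, 36 mm across, 85 mm high. Origin: centre of its underside.
- wash: Bystander: white wash bottle with red cap and spout, 206 mm high. Origin: centre of its underside.

How it is judged (in metres and radians):
On the way, in this order (a step that is already met when the one before it is completed fails the run):
1. every coupon is home in a clip and the rack stands on the middle of the mat, square with it ((x of coupon1 in the frame of rack between 0.026 and 0.034 m or x of coupon1 in the frame of rack between -0.034 and -0.026 m) and (y of coupon1 in the frame of rack between 0.058 and 0.082 m or y of coupon1 in the frame of rack between -0.082 and -0.058 m) and z of coupon1 in the frame of rack between 0.008 and 0.0155 m and angle between the z axis of each of coupon1, coupon2, coupon3, coupon4 and the z axis of rack, either way round below 0.2 rad and (x of coupon2 in the frame of rack between 0.026 and 0.034 m or x of coupon2 in the frame of rack between -0.034 and -0.026 m) and (y of coupon2 in the frame of rack between 0.058 and 0.082 m or y of coupon2 in the frame of rack between -0.082 and -0.058 m) and z of coupon2 in the frame of rack between 0.008 and 0.0155 m and (x of coupon3 in the frame of rack between 0.026 and 0.034 m or x of coupon3 in the frame of rack between -0.034 and -0.026 m) and (y of coupon3 in the frame of rack between 0.058 and 0.082 m or y of coupon3 in the frame of rack between -0.082 and -0.058 m) and z of coupon3 in the frame of rack between 0.008 and 0.0155 m and (x of coupon4 in the frame of rack between 0.026 and 0.034 m or x of coupon4 in the frame of rack between -0.034 and -0.026 m) and (y of coupon4 in the frame of rack between 0.058 and 0.082 m or y of coupon4 in the frame of rack between -0.082 and -0.058 m) and z of coupon4 in the frame of rack between 0.008 and 0.0155 m and horizontal distance between rack and mat below 0.03 m and angle between the x axis of rack and the x axis of mat, either way round below 0.2 rad and height (world z) of rack below 0.006 m), for 0.2 s.
2. the hook is pulled well down (value of joint hook_travel above 0.06 m), for 0.1 s.
At the end, for the whole second after the job is handed in: Every coupon is home in a clip (within 3.5 mm in height, 4 mm across, 12 mm along it, upright); the rack hangs still from the hook, over 35 mm up, tilted under 0.22 rad, within 60 mm of the mat's centre, bail middle within 40 mm of the crook, the hook within 15 mm of its top ((x of coupon1 in the frame of rack between 0.026 and 0.034 m or x of coupon1 in the frame of rack between -0.034 and -0.026 m) and (y of coupon1 in the frame of rack between 0.058 and 0.082 m or y of coupon1 in the frame of rack between -0.082 and -0.058 m) and z of coupon1 in the frame of rack between 0.008 and 0.0155 m and angle between the z axis of each of coupon1, coupon2, coupon3, coupon4 and the z axis of rack, either way round below 0.2 rad and (x of coupon2 in the frame of rack between 0.026 and 0.034 m or x of coupon2 in the frame of rack between -0.034 and -0.026 m) and (y of coupon2 in the frame of rack between 0.058 and 0.082 m or y of coupon2 in the frame of rack between -0.082 and -0.058 m) and z of coupon2 in the frame of rack between 0.008 and 0.0155 m and (x of coupon3 in the frame of rack between 0.026 and 0.034 m or x of coupon3 in the frame of rack between -0.034 and -0.026 m) and (y of coupon3 in the frame of rack between 0.058 and 0.082 m or y of coupon3 in the frame of rack between -0.082 and -0.058 m) and z of coupon3 in the frame of rack between 0.008 and 0.0155 m and (x of coupon4 in the frame of rack between 0.026 and 0.034 m or x of coupon4 in the frame of rack between -0.034 and -0.026 m) and (y of coupon4 in the frame of rack between 0.058 and 0.082 m or y of coupon4 in the frame of rack between -0.082 and -0.058 m) and z of coupon4 in the frame of rack between 0.008 and 0.0155 m and height (world z) of rack above 0.035 m and value of joint hook_travel below 0.015 m and distance between hook_crook and bail below 0.04 m and angle between rack's own z axis and vertical below 0.22 rad and horizontal distance between rack and mat below 0.06 m and linear speed of rack below 0.08 m/s); the robot touches nothing.
It fails at once if the rack is lifted off the bench otherwise than by the hook (height (world z) of rack above 0.015 m and distance between hook_crook and bail above 0.06 m).
It fails at once if the sample jar is disturbed (distance of sample_jar from where it was at the start of the episode above 0.03 m).
It fails at once if the dropper bottle is disturbed (distance of dropper from where it was at the start of the episode above 0.03 m).
It fails at once if the wash bottle is disturbed (distance of wash from where it was at the start of the episode above 0.03 m).
Of coupon1, coupon2, coupon3, coupon4 only 3 to 4 are there at a start; the rules pass over those that are not, and their reading is None.
At some moment in a run one of rack may be knocked a few centimetres aside while the robot is not near it.
It also fails if it takes over 210 s, if anything falls off the work surface, if the arm or the gripper's body presses on something with over 40 N, if the wrist force passes 120 N, or if a joint passes its speed limit or range.

## Working session

There is one attempt and no reset: what is moved stays moved. The work goes in short steps, Python scripts to look and compute and a tool call to move; the robot and the scene stay as the last step left them, time stands still between calls to the robot, and variables do not carry over. Pictures are saved under pics/ and viewed, and the job is handed in when it is done.

Besides the shell and the picture viewer there is one more tool, called after "Request:" as a command line: name --argument value ..., lists and objects as JSON in quotes. play_rows: Moves the arm, as the interface text tells. Its arguments: {"type":"object","properties":{"series":{"type":"array","items":{"type":"number"}},"jaw":{"type":"number"},"squeeze":{"type":"number"}},"required":["series"]}

```bash
ls; mkdir -p pics
python3 - <<'E'
from plant import get_state, capture
import cv2
print(get_state())
for n in("side","top"):
    c=capture(n); cv2.imwrite(f"pics/{n}0.png",c["img"]); print(n,c["K"].tolist(),c["world_from_camera"].round(4).tolist())
E
```

```text
pics
{'time_s': 0.0, 'joints': array([-5.04722930e+01,  2.05931923e+01,  6.34978079e-01, -2.13400695e-02,
       -7.01378775e+01, -1.65062333e+01]), 'qd': array([-0.1072725 ,  0.04920911, -0.01034068, -0.00612596, -0.08736154,
       -0.05868821]), 'joint_torque': array([-8.76370486e-04, -5.82722104e+01,  2.93055940e+01,  6.99725971e+00,
        6.77786578e-03, -1.56229330e-04]), 'tcp_pos': array([ 0.2637564 , -0.62079743,  0.22560819]), 'eef_rot': array([  4.71562232,  89.90183586, 117.7298288 ]), 'contact_force': array([ 0.66917677, -0.48827233, -0.02258145]), 'moment': array([ 0.00633812, -0.02088603,  0.04459569]), 'gripper_width': 0.08777138785687065}
side [[447.1978642903587, 0.0, 261.9597537357159], [0.0, 447.1978642903587, 186.19056495619787], [0.0, 0.0, 1.0]] [[-0.9999, 0.0172, 0.0007, 0.5], [0.01, 0.6112, -0.7914, 1.2253], [-0.014, -0.7913, -0.6112, 1.1124], [0.0, 0.0, 0.0, 1.0]]
top [[433.2693867685056, 0.0, 256.2294405274072], [0.0, 433.2693867685056, 186.6007894471392], [0.0, 0.0, 1.0]] [[0.0756, -0.9764, 0.2025, 0.1395], [-0.9971, -0.0743, 0.0139, 0.0196], [0.0015, -0.203, -0.9792, 1.9905], [0.0, 0.0, 0.0, 1.0]]
```

View pics/side0.png

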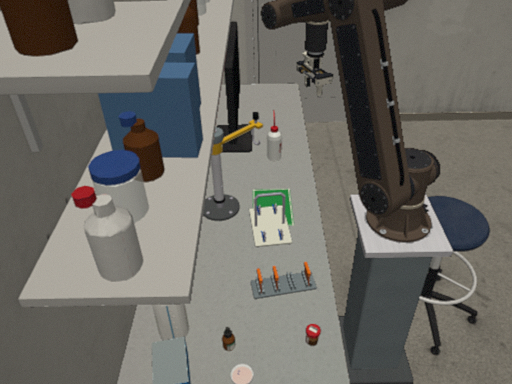

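View pics/top0.png

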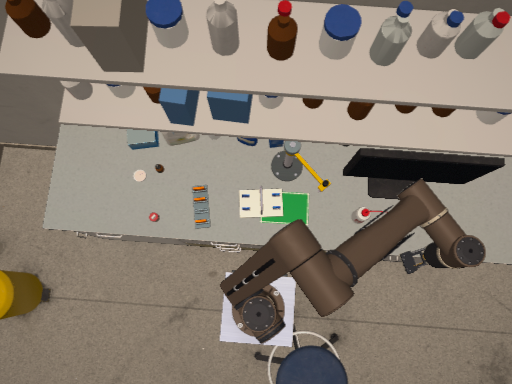

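Run:
```python
import cv2
a=cv2.imread("pics/side0.png")[90:360,180:340]; cv2.imwrite("pics/side0c.png",cv2.resize(a[:170][:, :],None,fx=3.5,fy=3.5,interpolation=2)); cv2.imwrite("pics/side0d.png",cv2.resize(a[90:],None,fx=3.3,fy=3.3,interpolation=2))
b=cv2.imread("pics/top0.png")[130:240,130:390]; cv2.imwrite("pics/top0c.png",cv2.resize(b,None,fx=3,fy=3,interpolation=2))
```

```text
(no output)
```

View pics/side0c.png

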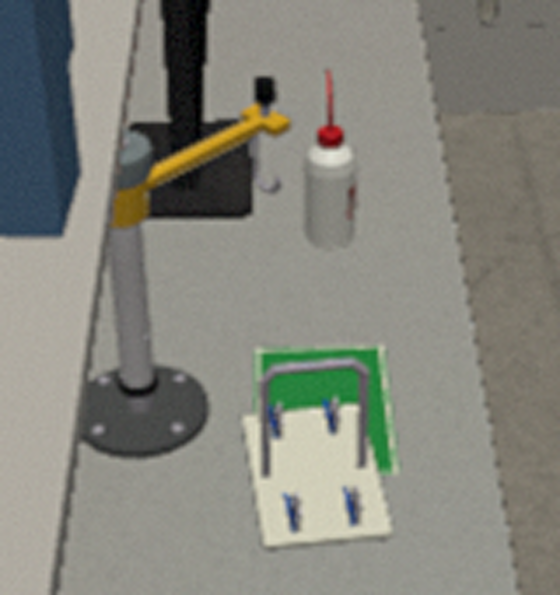

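View pics/side0d.png

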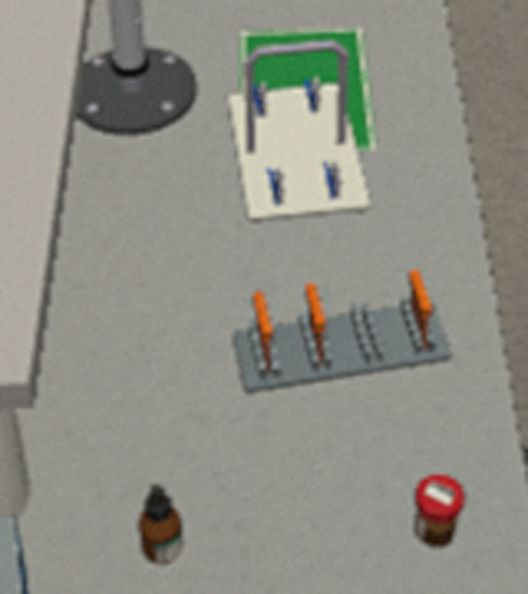

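View pics/top0c.png

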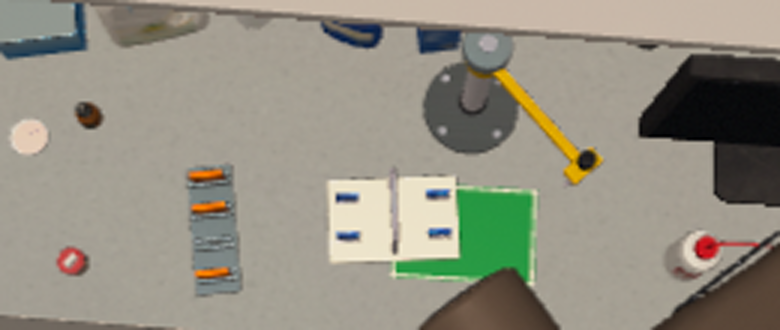

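```bash
cat > h.py <<'E'
import numpy as np, cv2
from plant import get_state, capture
from scipy.spatial.transform import Rotation as Ro
def ray(c,uv):
    d=np.linalg.inv(c["K"])@np.array([uv[0],uv[1],1.0]); T=c["world_from_camera"]
    return T[:3,3],T[:3,:3]@d
def plane(c,uv,z):
    o,d=ray(c,uv); return (o+d*(z-o[2])/d[2])
def tri(c1,u1,c2,u2):
    o1,d1=ray(c1,u1);o2,d2=ray(c2,u2); d1=d1/np.linalg.norm(d1); d2=d2/np.linalg.norm(d2)
    s=np.linalg.lstsq(np.c_[d1,-d2],o2-o1,rcond=None)[0]
    p,q=o1+s[0]*d1,o2+s[1]*d2
    return (p+q)/2,np.linalg.norm(p-q)
def proj(c,P):
    T=np.linalg.inv(c["world_from_camera"]); p=c["K"]@(T[:3,:3]@np.asarray(P,float)+T[:3,3]); return p[:2]/p[2]
def hsv(c): return cv2.cvtColor(c["img"],cv2.COLOR_BGR2HSV)
def blobs(m,mina=5):
    n,l,s,ce=cv2.connectedComponentsWithStats(m.astype(np.uint8),connectivity=8)
    return [(s[i],ce[i],np.argwhere(l==i)[:,::-1]) for i in range(1,n) if s[i][4]>=mina]
def tool():
    s=get_state(); R=Ro.from_euler('xyz',s["eef_rot"],degrees=True).as_matrix(); return s["tcp_pos"],R
def goto(P,zdir=None):
    """print tool-frame shift to P and spin so that tool z is along zdir (mod 180) ; spin first"""
    p,R=tool(); d=np.asarray(P)-p
    sp=0
    if zdir is not None:
        zd=R.T@np.array([zdir[0],zdir[1],0]); a=np.arctan2(-zd[1],zd[2]); sp=(a+np.pi/2)%np.pi-np.pi/2
    print("tcp",p.round(4),"toolz",R[:,2].round(3),"x",R[:,0].round(3),"spin",round(sp,4),"n>=",round(abs(sp)/.125,1))
    print("shift before spin",(R.T@d).round(4)); 
    Rx=R@Ro.from_euler('x',sp).as_matrix(); print("shift after spin",(Rx.T@d).round(4), "newz",Rx[:,2].round(3))
E
python3 - <<'E'
from h import *
s=capture("side");t=capture("top")
for n,c in(("side",s),("top",t)):
    h=hsv(c)
    for nm,lo,hi in(("orange",(6,170,120),(16,255,255)),("green",(50,120,50),(75,255,255)),("blue",(105,100,50),(125,255,255)),("white",(15,15,200),(40,60,255)),("yellow",(17,170,100),(30,255,255))):
        m=cv2.inRange(h,lo,hi)
        for st,ce,px in blobs(m,6):
            if n=="top" and not(130<ce[0]<390 and 130<ce[1]<240):continue
            if n=="side" and not(190<ce[0]<340 and 90<ce[1]<320):continue
            r=cv2.minAreaRect(px.astype(np.float32))
            print(n,nm,st.tolist(),ce.round(2),[np.round(x,1) for x in r])
E
```

```text
side orange [304, 262, 7, 14, 37] [306.92 268.19] [array([306.9, 268.5]), array([13.6,  2.8]), np.float64(69.4)]
side orange [273, 266, 5, 15, 39] [275.13 272.95] [array([275.1, 273. ]), array([14.6,  2.7]), np.float64(76.0)]
side orange [257, 269, 5, 15, 38] [259.13 275.71] [array([259.1, 275.9]), array([14.3,  2.7]), np.float64(76.0)]
side green [255, 190, 37, 34, 207] [280.68 201.88] [array([279.1, 199.3]), array([47.5, 24.5]), np.float64(40.3)]
side green [257, 195, 25, 12, 223] [269.17 200.38] [array([269.1, 200.5]), array([ 9.5, 24.7]), np.float64(83.7)]
side blue [257, 207, 2, 6, 7] [257.43 209.57] [array([257.4, 209.6]), array([5.1, 0.9]), np.float64(71.6)]
side blue [279, 231, 2, 7, 9] [279.56 233.89] [array([279.5, 234. ]), array([6., 1.]), np.float64(90.0)]
side blue [262, 232, 2, 8, 8] [262.62 235.5 ] [array([262.7, 235.5]), array([7.1, 0.8]), np.float64(78.7)]
side white [270, 132, 10, 5, 24] [274.88 134.54] [array([274.6, 134.5]), array([3.8, 9.2]), np.float64(80.5)]
side white [250, 206, 41, 39, 896] [269.57 226.18] [array([270.1, 225. ]), array([36.2, 36.8]), np.float
[... 1269 characters left out ...]
5.5]), array([9.2, 9.2]), np.float64(45.0)]
top white [239, 189, 44, 29, 966] [260.58 202.89] [array([260.9, 202.7]), array([27.1, 43.1]), np.float64(87.6)]
top white [297, 193, 6, 1, 6] [299.5 193. ] [array([299.5, 193. ]), array([5., 0.]), np.float64(180.0)]
top white [358, 207, 11, 13, 47] [361.4  213.77] [array([362.1, 213.4]), array([11.8,  8.7]), np.float64(66.0)]
top white [306, 220, 2, 5, 6] [306.83 222.33] [array([307. , 222.1]), array([1. , 4.1]), np.float64(14.0)]
top yellow [294, 153, 33, 38, 190] [310.79 171.12] [array([310.4, 170.3]), array([45.6,  7.4]), np.float64(54.0)]
top yellow [327, 179, 4, 7, 10] [328.3 182.3] [array([328.6, 181.8]), array([6.1, 2.4]), np.float64(78.7)]
```

```bash
cat >> h.py <<'E'
U=6
def up(c,x0,x1,y0,y1):
    return cv2.resize(c["img"][y0:y1,x0:x1],None,fx=U,fy=U,interpolation=cv2.INTER_CUBIC)
def pix(px,x0,y0): return (np.asarray(px,float)+.5)/U-.5+np.array([x0,y0])
def orange(c,box):
    im=up(c,*box); h=cv2.cvtColor(im,cv2.COLOR_BGR2HSV); m=cv2.inRange(h,(4,115,80),(19,255,255))
    out=[]
    for st,ce,px in blobs(m,200):
        p=pix(px,box[0],box[2]); r=cv2.minAreaRect(p.astype(np.float32)); 
        vx,vy,_,_=cv2.fitLine(p.astype(np.float32),cv2.DIST_L2,0,.01,.01).ravel()
        out.append((p.mean(0),r[1],(vx,vy),st[4]/U/U))
    return out
E
python3 - <<'E'
from h import *
s=capture("side");t=capture("top")
os_=sorted(orange(s,(245,325,250,310)),key=lambda o:o[0][0]); ot=sorted(orange(t,(180,220,175,235)),key=lambda o:o[0][1])
for a,b in zip(os_,ot):
    P,e=tri(s,a[0],t,b[0]); print(a[0].round(2),np.round(a[1],1),b[0].round(2),np.round(b[1],1),a[3],b[3],"->",P.round(4),round(e,4))
    for c,o in((s,a),(t,b)):
        l=10 if c is s else 5
        q=[plane(c,o[0]+k*np.array(o[2]),.063)[:2] for k in(-l,l)]; d=q[1]-q[0]; print("  dir of bar",np.degrees(np.arctan2(*d)).round(1), plane(c,o[0],.063).round(4))
# rack
for c,box in((s,(230,310,175,255)),(t,(225,325,180,235))):
    im=up(c,*box); h=cv2.cvtColor(im,cv2.COLOR_BGR2HSV); 
    m=cv2.inRange(h,(14,10,165),(45,75,255)); B=max(blobs(m,500),key=lambda b:b[0][4]); 
    hull=cv2.convexHull(B[2].astype(np.int32)); M=cv2.moments(hull); ce=pix([M['m10']/M['m00'],M['m01']/M['m00']],box[0],box[2])
    r=cv2.approxPolyDP(hull,12,True)[:,0]; q=pix(r,box[0],box[2])
    print("rack hull centre",ce, plane(c,ce,.006).round(4)); print([ (x.round(1).tolist(),plane(c,x,.012)[:2].round(4).tolist()) for x in q])
    cv2.polylines(im,[hull],True,(0,0,255),1); cv2.imwrite(f"pics/rk_{box[0]}.png",im)
E
```

```text
[259.33 277.02] [22.2  4. ] [198.26 187.95] [ 3.7 11.8] 60.583333333333336 38.27777777777778 -> [0.5137 0.3102 0.054 ] 0.0001
  dir of bar -6.6 [0.5137 0.318  0.063 ]
  dir of bar 172.1 [0.512  0.3088 0.063 ]
[275.31 274.48] [22.8  4.2] [199.3  198.68] [ 3.6 11.8] 61.02777777777778 38.166666666666664 -> [0.4646 0.3005 0.0533] 0.0003
  dir of bar -5.2 [0.4648 0.309  0.063 ]
  dir of bar 170.5 [0.4631 0.2991 0.063 ]
[307.12 270.01] [22.5  4.7] [200.31 220.55] [ 3.2 11.7] 61.72222222222222 33.69444444444444 -> [0.3653 0.2856 0.0546] 0.0006
  dir of bar -3.8 [0.3661 0.2932 0.063 ]
  dir of bar 170.9 [0.3646 0.2844 0.063 ]
rack hull centre [269.42171084 225.49037127] [0.4764 0.027  0.006 ]
[([291.6, 240.9], [0.4015, 0.114]), ([255.2, 245.1], [0.5276, 0.1312]), ([249.1, 208.4], [0.5513, -0.0633]), ([281.2, 205.2], [0.4289, -0.0787])]
rack hull centre [274.08842547 207.21549891] [ 0.459  -0.0421  0.006 ]
[([324.4, 234.4], [0.3502, -0.2793]), ([224.6, 234.4], [0.3158, 0.1747]), ([224.6, 180.4], [0.5669, 0.1974]), ([315.1, 179.6], [0.603, -0.2245]), ([324.4, 189.9], [0.5571, -0.2702])]
```

Run:
```python
from h import *
s=capture("side");t=capture("top")
h=hsv(s)
for y in range(260,288): print(y,[tuple(int(v) for v in h[y,x]) for x in range(303,312)])
h=hsv(t)
print(h[217:224,192:208].tolist())
im=cv2.resize(s["img"][255:305,245:325],None,fx=10,fy=10,interpolation=2);cv2.imwrite("pics/z1.png",im)
im=cv2.resize(t["img"][180:232,185:215],None,fx=11,fy=11,interpolation=0);cv2.imwrite("pics/z2.png",im)
```

```text
260 [(42, 16, 155), (40, 15, 152), (41, 14, 149), (41, 13, 152), (41, 13, 154), (38, 13, 152), (30, 10, 152), (30, 12, 151), (42, 17, 153)]
261 [(25, 19, 150), (12, 46, 160), (10, 75, 171), (12, 63, 165), (21, 23, 146), (41, 14, 149), (33, 15, 151), (39, 17, 151), (36, 17, 150)]
262 [(17, 34, 143), (11, 141, 175), (11, 200, 212), (10, 180, 196), (11, 73, 161), (55, 10, 150), (41, 14, 151), (33, 17, 149), (43, 12, 147)]
263 [(14, 29, 130), (10, 169, 171), (12, 230, 213), (12, 218, 213), (10, 115, 180), (30, 16, 148), (53, 13, 156), (26, 12, 149), (34, 12, 151)]
264 [(19, 32, 134), (10, 156, 150), (12, 221, 202), (12, 226, 211), (11, 160, 186), (14, 47, 151), (51, 12, 153), (43, 12, 151), (27, 15, 152)]
265 [(28, 25, 135), (10, 114, 116), (12, 225, 176), (12, 230, 212), (11, 176, 198), (12, 71, 166), (55, 10, 152), (43, 12, 154), (30, 14, 150)]
266 [(37, 16, 144), (13, 50, 107), (11, 213, 158), (13, 229, 208), (11, 209, 211), (9, 112, 184), (27, 15, 151), (49, 14, 150), (41, 14, 151)]
267 [(50, 10, 152), (18, 22, 118), (10, 207, 133), (12, 223, 198), (13, 230, 210), (12, 168, 193), (14
[... 3820 characters left out ...]
 181], [14, 211, 225], [16, 255, 242], [16, 255, 243], [16, 255, 243], [16, 255, 242], [15, 255, 236], [14, 255, 217], [14, 255, 197], [13, 255, 161], [14, 255, 140], [13, 241, 124], [10, 150, 97], [15, 25, 102]], [[23, 24, 167], [23, 25, 166], [18, 37, 164], [12, 90, 151], [12, 184, 118], [13, 231, 117], [13, 232, 124], [13, 221, 114], [11, 188, 115], [10, 135, 106], [10, 104, 115], [10, 83, 113], [11, 63, 113], [20, 18, 130], [83, 7, 156], [79, 14, 149]], [[23, 26, 167], [21, 26, 167], [21, 23, 158], [45, 11, 136], [85, 20, 140], [88, 21, 143], [87, 20, 143], [93, 21, 136], [96, 26, 145], [95, 23, 136], [93, 19, 119], [90, 14, 112], [83, 10, 98], [75, 10, 101], [83, 10, 107], [45, 6, 88]]]
```

View pics/z1.png

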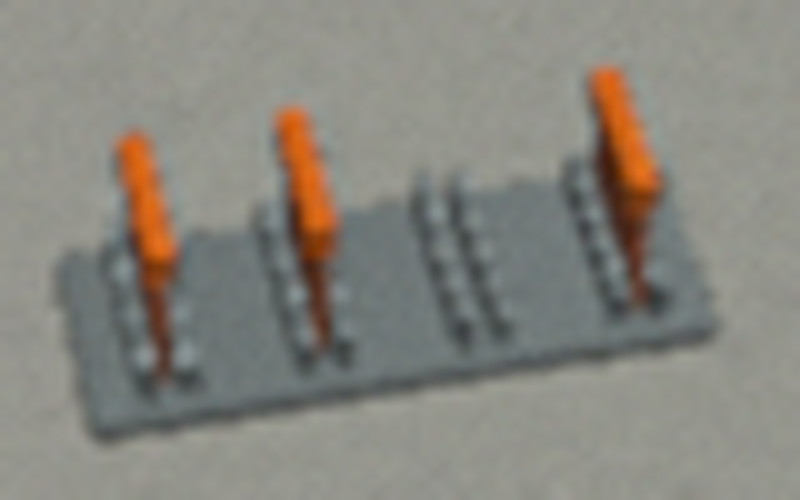

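View pics/z2.png

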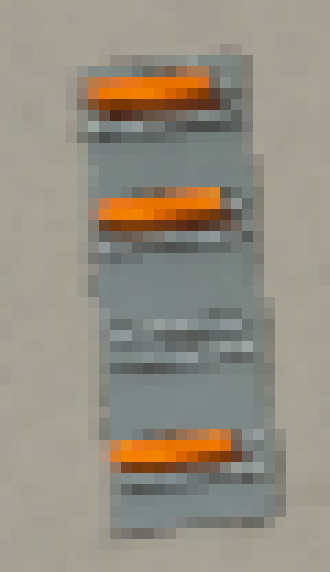

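```bash
cat >> h.py <<'E'
def bars_top(c,box,z):
    im=up(c,*box); h=cv2.cvtColor(im,cv2.COLOR_BGR2HSV); m=cv2.inRange(h,(5,130,165),(20,255,255)); out=[]
    for st,ce,px in blobs(m,200):
        p=pix(px,box[0],box[2]).astype(np.float32); r=cv2.minAreaRect(p)
        vx,vy,_,_=cv2.fitLine(p,cv2.DIST_L2,0,.01,.01).ravel(); m0=p.mean(0)
        q=[plane(c,m0+k*np.array([vx,vy]),z)[:2] for k in(-5,5)]; d=q[1]-q[0]; d=d*np.sign(d[1]); d/=np.linalg.norm(d)
        out.append((plane(c,m0,z).round(4),d.round(3),np.round(r[1],1)))
    return out
def rackmask(c,box):
    im=up(c,*box); h=cv2.cvtColor(im,cv2.COLOR_BGR2HSV); m=cv2.inRange(h,(12,8,185),(48,60,255))
    m=cv2.morphologyEx(m,cv2.MORPH_OPEN,np.ones((15,15),np.uint8))
    B=max(blobs(m,500),key=lambda b:b[0][4]); hull=cv2.convexHull(B[2].astype(np.int32))
    M=cv2.moments(hull); ce=pix([M['m10']/M['m00'],M['m01']/M['m00']],box[0],box[2])
    r=cv2.minAreaRect(hull); q=pix(cv2.approxPolyDP(hull,15,True)[:,0],box[0],box[2])
    cv2.polylines(im,[hull],True,(0,0,255),1)
    return ce,q,im
E
python3 - <<'E'
from h import *
s=capture("side");t=capture("top")
for b in bars_top(t,(180,220,175,235),.070): print(b)
for i,(c,box) in enumerate(((s,(230,310,175,255)),(t,(225,325,180,235)))):
    ce,q,im=rackmask(c,box)
    print("rack hull centre",ce, plane(c,ce,.006).round(4)); print([ (x.round(1).tolist(),plane(c,x,.012)[:2].round(4).tolist()) for x in q])
    cv2.imwrite(f"pics/rk{i}.png",im)
E
```

```text
(array([0.5128, 0.3093, 0.07  ]), array([-0.154,  0.988]), array([ 2.3, 10.9]))
(array([0.4639, 0.2994, 0.07  ]), array([-0.202,  0.979]), array([ 2.4, 11.3]))
(array([0.3648, 0.2852, 0.07  ]), array([-0.188,  0.982]), array([ 2.4, 11.1]))
rack hull centre [270.95703982 226.62189674] [0.471  0.0331 0.006 ]
[([290.6, 241.4], [0.4051, 0.1164]), ([255.4, 244.8], [0.527, 0.1296]), ([252.6, 226.4], [0.5374, 0.0369]), ([260.8, 207.9], [0.5071, -0.0651]), ([281.1, 205.6], [0.4296, -0.0767])]
rack hull centre [249.38261682 203.15003489] [0.4693 0.0735 0.006 ]
[([260.4, 216.4], [0.4106, 0.0179]), ([239.2, 216.8], [0.4016, 0.1148]), ([238.9, 189.6], [0.5284, 0.1269]), ([259.1, 189.2], [0.5371, 0.0334])]
```

View pics/rk0.png

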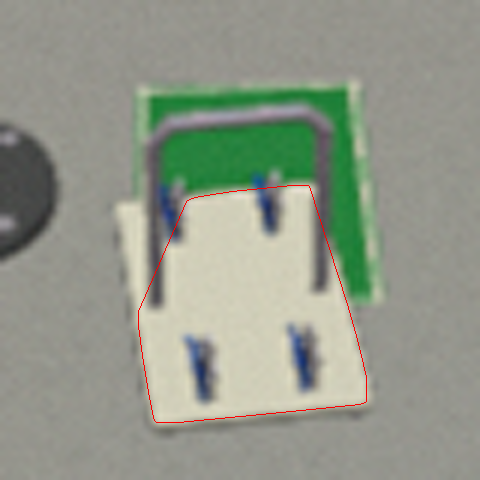

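View pics/rk1.png

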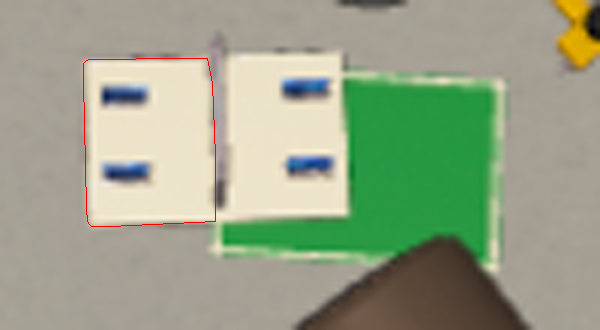

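```bash
python3 - <<'E'
s=open('h.py').read()
s=s.replace("m=cv2.morphologyEx(m,cv2.MORPH_OPEN,np.ones((15,15),np.uint8))","m=cv2.morphologyEx(m,cv2.MORPH_OPEN,np.ones((9,9),np.uint8)); m=cv2.morphologyEx(m,cv2.MORPH_CLOSE,np.ones((33,33),np.uint8)); m=cv2.morphologyEx(m,cv2.MORPH_OPEN,np.ones((45,45),np.uint8))")
open('h.py','w').write(s)
E
python3 - <<'E'
from h import *
s=capture("side");t=capture("top")
for i,(c,box) in enumerate(((s,(230,310,175,255)),(t,(225,325,180,235)))):
    ce,q,im=rackmask(c,box)
    print("rack hull centre",ce, plane(c,ce,.006).round(4)); print([ (x.round(1).tolist(),plane(c,x,.012)[:2].round(4).tolist()) for x in q])
    cv2.imwrite(f"pics/rl{i}.png",im)
    # blue walls
    im=up(c,*box);h=cv2.cvtColor(im,cv2.COLOR_BGR2HSV);m=cv2.inRange(h,(100,80,30),(130,255,255))
    for st,cc,px in blobs(m,60): print("blue",st[4],plane(c,pix(cc,box[0],box[2]),.025 if i==0 else .032).round(4))
# mat corners: green mask
im=up(t,225,325,180,235);h=cv2.cvtColor(im,cv2.COLOR_BGR2HSV);m=cv2.inRange(h,(45,90,40),(80,255,255)); cv2.imwrite("pics/gm.png",m)
for nm,uv in(("TR",(502,80)),("BL",(216,252)),("BR",(497,268))): print(nm,plane(t,pix(uv,225,180),.001).round(4))
for nm,uv in(("TL",(138,88)),("TR",(355,84)),("BR",(380,301))): print(nm,plane(s,pix(uv,230,175),.001).round(4))
E
```

```text
rack hull centre [270.03141389 226.23077373] [0.4743 0.031  0.006 ]
[([289.8, 241.8], [0.4081, 0.1179]), ([255.2, 244.1], [0.5276, 0.1264]), ([251.4, 215.4], [0.5421, -0.0231]), ([261.4, 207.6], [0.5046, -0.067]), ([281.1, 206.8], [0.4299, -0.0699])]
blue 388 [ 0.4588 -0.0477  0.025 ]
blue 431 [ 0.5197 -0.0425  0.025 ]
blue 467 [0.4418 0.095  0.025 ]
blue 397 [0.5015 0.0995 0.025 ]
rack hull centre [260.42021082 202.56589332] [0.4759 0.0226 0.006 ]
[([282.2, 215.2], [0.4236, -0.0819]), ([239.2, 216.8], [0.4016, 0.1148]), ([238.9, 189.6], [0.5284, 0.1269]), ([281.2, 188.4], [0.5489, -0.0693])]
blue 514 [ 0.5171 -0.0428  0.032 ]
blue 453 [0.5005 0.0956 0.032 ]
blue 490 [ 0.4574 -0.0498  0.032 ]
blue 451 [0.4412 0.0881 0.032 ]
TR [ 0.5394 -0.197   0.001 ]
BL [0.3882 0.0153 0.001 ]
BR [ 0.3922 -0.2008  0.001 ]
TL [ 0.5392 -0.1947  0.001 ]
TR [ 0.3934 -0.195   0.001 ]
BR [0.3905 0.0197 0.001 ]
```

View pics/rl0.png

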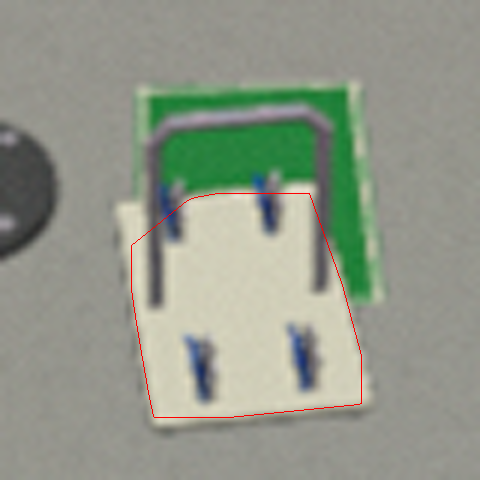

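View pics/rl1.png

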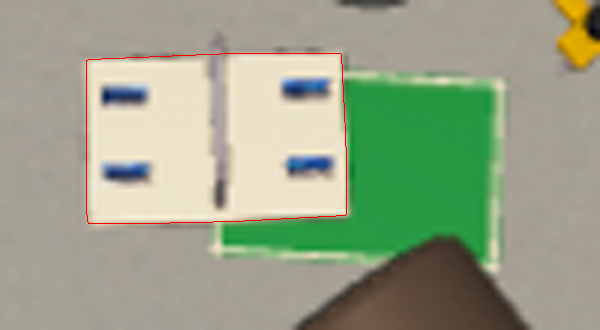

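Run:
```python
from h import *
goto((.42,-.1,.42),(np.cos(np.radians(9.5)),np.sin(np.radians(9.5))))
t=capture("top");print(plane(t,(361.4,213.8),.15), plane(t,(325.5,183.5),.33))
```

```text
tcp [ 0.2639 -0.6212  0.2266] toolz [-0.391  0.92  -0.   ] x [ 0. -0. -1.] spin -1.3348 n>= 10.7
shift before spin [-0.1934 -0.3475  0.4187]
shift after spin [-0.1934 -0.4883 -0.2399] newz [-0.986 -0.165 -0.   ]
[ 0.4356868  -0.41257211  0.15      ] [ 0.51591216 -0.22673471  0.33      ]
```

Request:
play_rows --series '[-0.04, 0, 0, 0, -0.04, 0, 0, 0, -0.04, 0, 0, 0, -0.04, 0, 0, 0, -0.04, 0, 0, 0]' --jaw 36 --squeeze 40

```text
time_s: 1.07
tcp_pos: [0.2636, -0.6208, 0.429]
eef_rot: [-169.1, 90.0, -56.1]
contact_force: [0.4, -1.8, 0.5]
gripper_width: 0.06
```

Run:
```python
from h import *
goto((.42,-.2,.42),(np.cos(np.radians(9.5)),np.sin(np.radians(9.5))))
```

```text
tcp [ 0.2636 -0.6208  0.429 ] toolz [-0.391  0.92  -0.001] x [ 0.    -0.001 -1.   ] spin -1.3347 n>= 10.7
shift before spin [ 0.0088 -0.3085  0.3261]
shift after spin [ 0.0088 -0.3892 -0.2237] newz [-0.986 -0.165 -0.   ]
```

Request:
play_rows --series '[0, -0.028, 0.03, 0, 0, -0.028, 0.03, 0, 0, -0.028, 0.03, 0, 0, -0.028, 0.03, 0, 0, -0.028, 0.03, 0]'

```text
time_s: 1.48
tcp_pos: [0.3342, -0.4267, 0.4266]
eef_rot: [-131.5, 90.0, -18.5]
contact_force: [1.3, 0.3, -0.2]
gripper_width: 0.0326
```

Request:
play_rows --series '[0, -0.028, 0.03, 0, 0, -0.028, 0.03, 0, 0, -0.028, 0.03, 0, 0, -0.028, 0.03, 0, 0, -0.028, 0.03, 0]'

```text
time_s: 1.9
tcp_pos: [0.4043, -0.2337, 0.427]
eef_rot: [-117.1, 89.9, -4.1]
contact_force: [1.2, -0.6, 0.0]
gripper_width: 0.0314
```

Request:
play_rows --series '[0, 0, 0, -0.12, 0, 0, 0, -0.12, 0, 0, 0, -0.12, 0, 0, 0, -0.12, 0, 0, 0, -0.12]'

```text
time_s: 2.32
tcp_pos: [0.4043, -0.2353, 0.4268]
eef_rot: [-151.6, 90.0, -3.8]
contact_force: [-1.5, -0.2, -0.0]
gripper_width: 0.0311
```

Request:
play_rows --series '[0, 0, 0, -0.12, 0, 0, 0, -0.12, 0, 0, 0, -0.12, 0, 0, 0, -0.12, 0, 0, 0, -0.12]'

```text
time_s: 2.73
tcp_pos: [0.4042, -0.2356, 0.4267]
eef_rot: [175.6, 90.0, -2.3]
contact_force: [0.3, -0.1, 0.4]
gripper_width: 0.0313
```

Run:
```python
from h import *
goto((.5128,.3093,.20),(np.cos(np.radians(9.5)),np.sin(np.radians(9.5))))
print(get_state()["joints"].round(1))
```

```text
tcp [ 0.4042 -0.2356  0.4267] toolz [-0.999 -0.037 -0.   ] x [ 0. -0. -1.] spin -0.1288 n>= 1.0
shift before spin [ 0.2268 -0.5405 -0.1285]
shift after spin [ 0.2268 -0.5195 -0.1969] newz [-0.986 -0.165 -0.   ]
[ -6.   -3.5  -2.8  -0.  -90.7   8.2]
```

Request:
play_rows --series '[0, 0, 0, -0.065, 0, 0, 0, -0.064, 0, -0.04, -0.015, 0, 0, -0.04, -0.015, 0, 0, -0.04, -0.015, 0]'

```text
time_s: 3.15
tcp_pos: [0.4286, -0.1124, 0.4268]
eef_rot: [-179.2, 90.0, 9.8]
contact_force: [1.8, -0.3, -0.7]
gripper_width: 0.0315
```

Request:
play_rows --series '[0, -0.04, -0.015, 0, 0, -0.04, -0.015, 0, 0, -0.04, -0.015, 0, 0, -0.04, -0.015, 0, 0, -0.04, -0.015, 0]'

```text
time_s: 3.57
tcp_pos: [0.4698, 0.0932, 0.4272]
eef_rot: [-156.2, 89.9, 33.0]
contact_force: [0.9, -1.2, 0.1]
gripper_width: 0.0314
```

Request:
play_rows --series '[0.04, -0.04, -0.015, 0, 0.04, -0.04, -0.015, 0, 0.04, -0.04, -0.015, 0, 0.04, -0.04, -0.015, 0, 0.04, -0.04, -0.015, 0]'

```text
time_s: 3.98
tcp_pos: [0.5, 0.2417, 0.2833]
eef_rot: [-143.6, 89.9, 45.6]
contact_force: [1.1, 0.0, 0.2]
gripper_width: 0.0314
```

Run:
```python
from h import *
goto((.5128,.3093,.10),(np.cos(np.radians(9.5)),np.sin(np.radians(9.5))))
```

```text
tcp [0.5    0.2417 0.2833] toolz [-0.987 -0.16  -0.001] x [ 0.001  0.001 -1.   ] spin -0.0055 n>= 0.0
shift before spin [ 0.1833 -0.0645 -0.0232]
shift after spin [ 0.1833 -0.0644 -0.0236] newz [-0.986 -0.165 -0.001]
```

Request:
play_rows --series '[0.03, -0.0163, -0.006, -0.005, 0.03, -0.016, -0.006, 0, 0.03, -0.016, -0.006, 0, 0.03, -0.016, -0.006, 0, 0.03, 0, 0, 0]'

```text
time_s: 4.4
tcp_pos: [0.514, 0.3102, 0.1328]
eef_rot: [-155.7, 89.9, 33.8]
contact_force: [-0.2, -0.0, -0.5]
gripper_width: 0.0315
```

Run:
```python
from h import *
goto((.5128,.3093,.044),(np.cos(np.radians(9.5)),np.sin(np.radians(9.5))))
s=capture("side");t=capture("top")
cv2.imwrite("pics/a.png",np.hstack([cv2.resize(s["img"][210:310,220:340],None,fx=3.3,fy=3.3,interpolation=2),cv2.resize(t["img"][150:250,160:280],None,fx=3.3,fy=3.3,interpolation=2)]))
```

```text
tcp [0.514  0.3102 0.1328] toolz [-0.986 -0.166 -0.001] x [ 0.001  0.001 -1.   ] spin 0.0008 n>= 0.0
shift before spin [0.0887 0.0007 0.0015]
shift after spin [0.0887 0.0007 0.0015] newz [-0.986 -0.165 -0.001]
```

View pics/a.png

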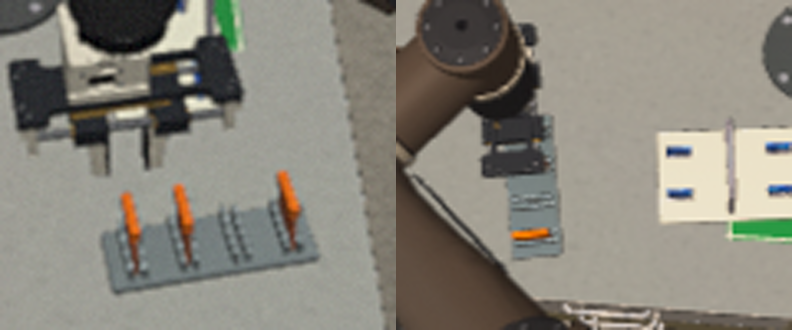

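Request:
play_rows --series '[0.03, 0, 0.001, 0, 0.03, 0, 0, 0, 0.028, 0, 0, 0, 0, 0, 0, 0, 0, 0, 0, 0]'

```text
time_s: 4.92
tcp_pos: [0.5127, 0.307, 0.0471]
eef_rot: [63.1, 89.9, -107.4]
contact_force: [0.2, 0.6, 0.1]
gripper_width: 0.0314
```

Request:
play_rows --series '[0, 0, 0, 0, 0, 0, 0, 0, 0, 0, 0, 0, 0, 0, 0, 0, 0, 0, 0, 0]' --jaw 0

```text
time_s: 5.33
tcp_pos: [0.5129, 0.308, 0.0478]
eef_rot: [-146.0, 89.9, 43.5]
contact_force: [-1.5, 0.4, 7.8]
gripper_width: 0.0097
```

Request:
play_rows --series '[0, 0, 0, 0, 0, 0, 0, 0, 0, 0, 0, 0, -0.01, 0, 0, 0, -0.01, 0, 0, 0]'

```text
time_s: 5.75
tcp_pos: [0.5122, 0.3072, 0.0669]
eef_rot: [41.4, 90.0, -129.2]
contact_force: [-0.7, 0.3, -0.8]
gripper_width: 0.0097
```

Request:
play_rows --series '[-0.04, 0, 0, 0, -0.04, 0, 0, 0, -0.04, 0, 0, 0, -0.04, 0, 0, 0, -0.04, 0, 0, 0]'

```text
time_s: 6.17
tcp_pos: [0.512, 0.3069, 0.2697]
eef_rot: [-144.7, 89.9, 44.8]
contact_force: [0.8, 2.1, -1.0]
gripper_width: 0.0099
```

Run:
```python
from h import *
goto((.4535,-.0503,.26),(np.cos(np.radians(6.3)),np.sin(np.radians(6.3))))
```

```text
tcp [0.512  0.3069 0.2697] toolz [-0.986 -0.164 -0.001] x [ 0.001  0.001 -1.   ] spin 0.0551 n>= 0.4
shift before spin [0.0093 0.3428 0.1164]
shift after spin [0.0093 0.3487 0.0974] newz [-0.994 -0.11  -0.001]
```

Request:
play_rows --series '[0, 0, 0, 0.055, 0, 0.037, 0.0105, 0, 0, 0.037, 0.0105, 0, 0, 0.037, 0.0105, 0, 0, 0.037, 0.0105, 0]'

```text
time_s: 6.58
tcp_pos: [0.4861, 0.1542, 0.2673]
eef_rot: [-151.5, 89.9, 34.8]
contact_force: [0.4, 0.3, -1.0]
gripper_width: 0.0097
```

Request:
play_rows --series '[0, 0.037, 0.0105, 0, 0, 0.037, 0.0105, 0, 0, 0.037, 0.0105, 0, 0, 0.037, 0.0105, 0, 0, 0.037, 0.0105, 0]'

```text
time_s: 7.0
tcp_pos: [0.4541, -0.0357, 0.2676]
eef_rot: [-168.5, 89.9, 17.8]
contact_force: [0.3, 0.2, -1.0]
gripper_width: 0.0096
```

Run:
```python
from h import *
goto((.4535,-.0503,.14),(np.cos(np.radians(6.3)),np.sin(np.radians(6.3))))
s=capture("side");t=capture("top")
cv2.imwrite("pics/b.png",np.hstack([cv2.resize(s["img"][150:260,220:340],None,fx=3.3,fy=3.3,interpolation=2),cv2.resize(t["img"][150:260,200:320],None,fx=3.3,fy=3.3,interpolation=2)]))
```

```text
tcp [ 0.4541 -0.0357  0.2676] toolz [-0.994 -0.11  -0.002] x [ 0.002  0.001 -1.   ] spin 0.0005 n>= 0.0
shift before spin [0.1276 0.0145 0.0025]
shift after spin [0.1276 0.0145 0.0025] newz [-0.994 -0.11  -0.002]
```

View pics/b.png

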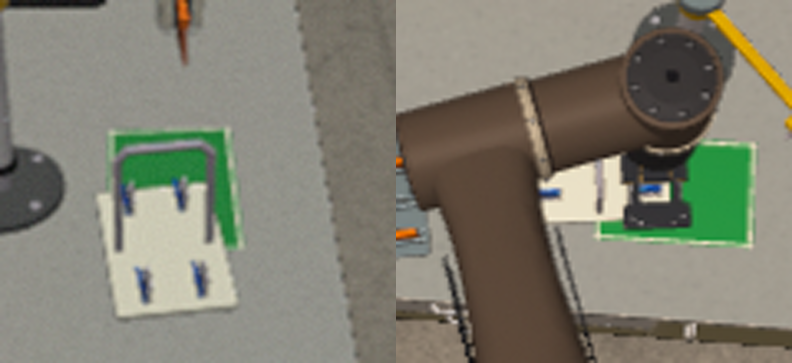

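Run:
```python
from h import *
s=capture("side");t=capture("top")
cv2.imwrite("pics/b2.png",cv2.resize(s["img"][0:260,170:430],None,fx=2.3,fy=2.3,interpolation=2))
for P in((.4541,-.0357,.2676),(.454,-.036,.334),(.454,-.036,.42),(.454,-.036,.55),(.454,-.036,.7)): print(P,proj(s,P).round(),proj(t,P).round())
```

```text
(0.4541, -0.0357, 0.2676) [275. 156.] [275. 198.]
(0.454, -0.036, 0.334) [275. 139.] [276. 195.]
(0.454, -0.036, 0.42) [276. 116.] [277. 191.]
(0.454, -0.036, 0.55) [276.  77.] [279. 183.]
(0.454, -0.036, 0.7) [276.  27.] [281. 173.]
```

View pics/b2.png

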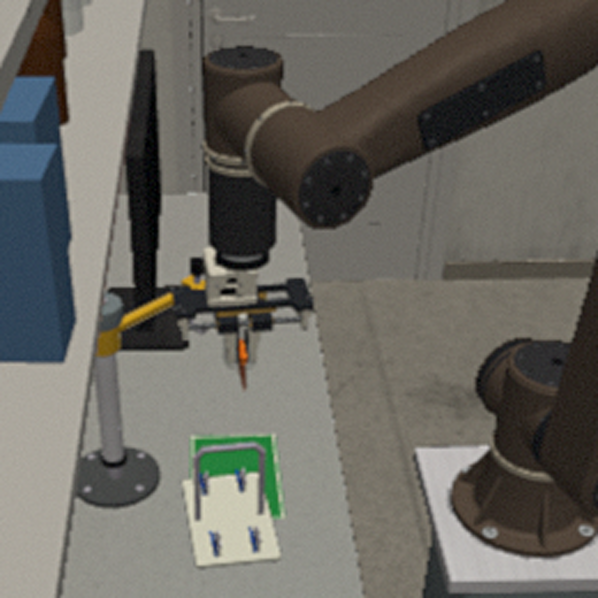

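Request:
play_rows --series '[0, 0.0145, 0.0025, 0, 0.03, 0, 0, 0, 0.03, 0, 0, 0, 0.033, 0, 0, 0, 0.033, 0, 0, 0]'

```text
time_s: 7.62
tcp_pos: [0.4547, -0.0475, 0.1398]
eef_rot: [-167.2, 89.9, 19.2]
contact_force: [0.3, 0.4, -2.0]
gripper_width: 0.0094
```

Request:
play_rows --series '[0.02, 0, 0, 0, 0.02, 0, 0, 0, 0, 0, 0, 0, 0, 0, 0, 0, 0, 0, 0, 0]'

```text
time_s: 8.03
tcp_pos: [0.4552, -0.0478, 0.1014]
eef_rot: [175.9, 89.9, 2.3]
contact_force: [0.9, -0.6, 0.4]
gripper_width: 0.0092
```

Run:
```python
from h import *
goto((.4535,-.0503,.08),(np.cos(np.radians(6.3)),np.sin(np.radians(6.3))))
s=capture("side");t=capture("top")
cv2.imwrite("pics/c.png",np.hstack([cv2.resize(s["img"][165:255,230:310],None,fx=5,fy=5,interpolation=2),cv2.resize(t["img"][160:250,220:300],None,fx=5,fy=5,interpolation=2)]))
```

```text
tcp [ 0.4552 -0.0478  0.1014] toolz [-0.994 -0.111 -0.001] x [ 0.001  0.    -1.   ] spin 0.0015 n>= 0.0
shift before spin [0.0214 0.0022 0.002 ]
shift after spin [0.0214 0.0022 0.002 ] newz [-0.994 -0.11  -0.001]
```

View pics/c.png

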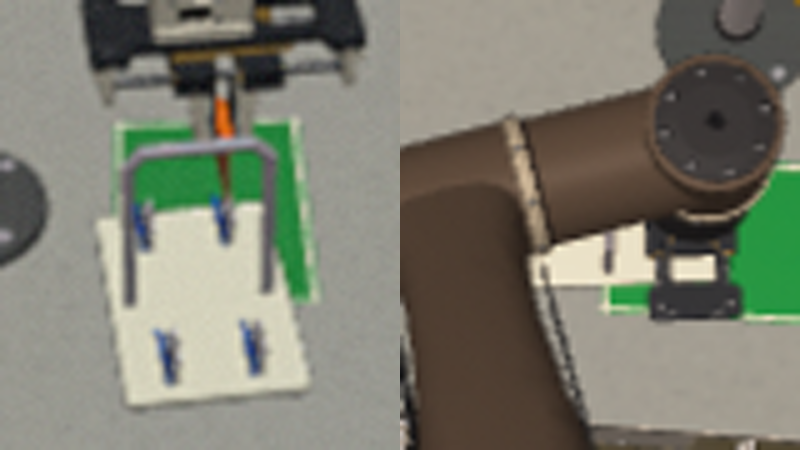

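Request:
play_rows --series '[0, 0.002, 0.001, 0, 0.01, 0, 0, 0, 0.01, 0, 0, 0, 0, 0, 0, 0, 0, 0, 0, 0]' --squeeze 60

```text
time_s: 8.55
tcp_pos: [0.4534, -0.0509, 0.0806]
eef_rot: [103.1, 90.0, -70.6]
contact_force: [-0.2, 0.1, 0.2]
gripper_width: 0.0095
```

Run:
```python
from h import *
goto((.4543,-.0503,.05),(np.cos(np.radians(6.3)),np.sin(np.radians(6.3))))
s=capture("side")
cv2.imwrite("pics/c2.png",cv2.resize(s["img"][180:230,240:300],None,fx=12,fy=12,interpolation=2))
```

```text
tcp [ 0.4534 -0.0509  0.0806] toolz [-0.994 -0.11  -0.   ] x [ 0. -0. -1.] spin -0.0001 n>= 0.0
shift before spin [ 0.0306 -0.0005 -0.001 ]
shift after spin [ 0.0306 -0.0005 -0.001 ] newz [-0.994 -0.11  -0.   ]
```

View pics/c2.png

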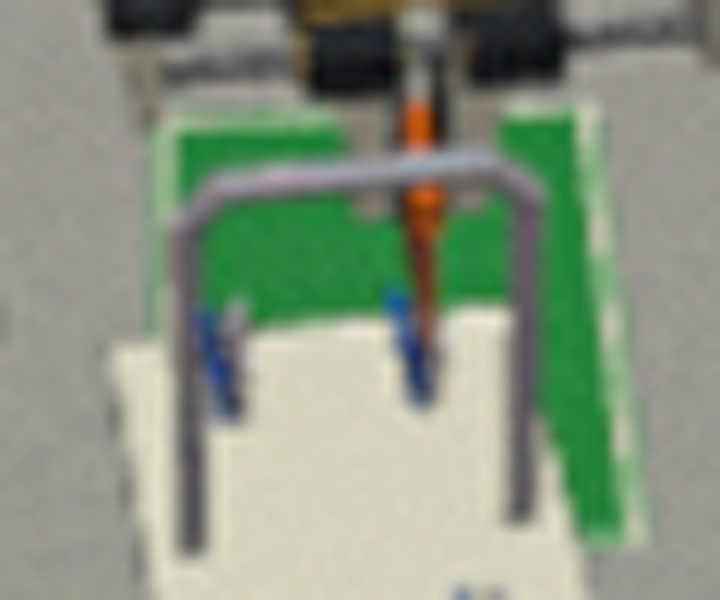

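Request:
play_rows --series '[0.004, 0, -0.0005, 0, 0.004, 0, 0, 0, 0.004, 0, 0, 0, 0.003, 0, 0, 0, 0, 0, 0, 0]'

```text
time_s: 9.02
tcp_pos: [0.4538, -0.0507, 0.0646]
eef_rot: [13.5, 90.0, -160.2]
contact_force: [0.4, 0.6, -0.1]
gripper_width: 0.0095
```

Request:
play_rows --series '[0.003, 0, 0, 0, 0.003, 0, 0, 0, 0.003, 0, 0, 0, 0.002, 0, 0, 0, 0, 0, 0, 0]'

```text
time_s: 9.43
tcp_pos: [0.4538, -0.0507, 0.0539]
eef_rot: [15.2, 90.0, -158.5]
contact_force: [0.1, 0.9, -2.0]
gripper_width: 0.0095
```

Request:
play_rows --series '[0.002, 0, 0, 0, 0.002, 0, 0, 0, 0.001, 0, 0, 0, 0.001, 0, 0, 0, 0, 0, 0, 0]'

```text
time_s: 9.85
tcp_pos: [0.4543, -0.0508, 0.0496]
eef_rot: [140.4, 89.9, -33.2]
contact_force: [-6.1, 1.2, 22.1]
gripper_width: 0.0096
```

Run:
```python
from h import *
s=capture("side")
cv2.imwrite("pics/c3.png",cv2.resize(s["img"][180:230,240:300],None,fx=12,fy=12,interpolation=2))
```

```text
(no output)
```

View pics/c3.png

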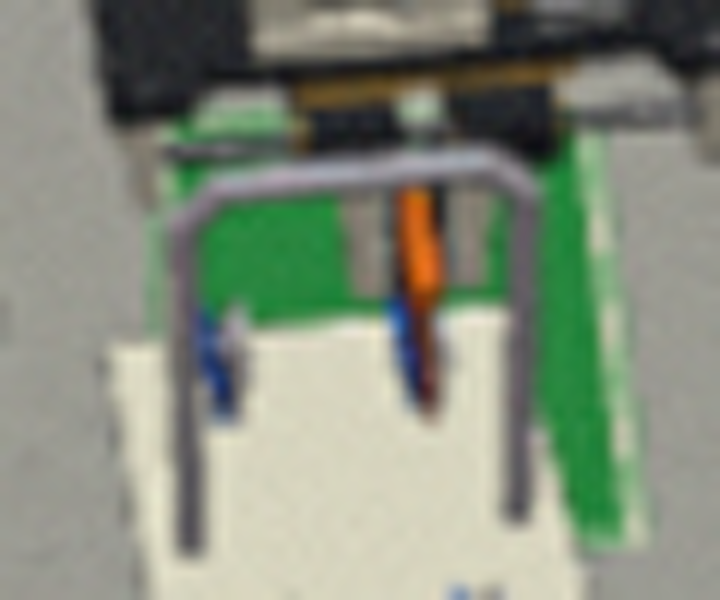

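Request:
play_rows --series '[0.001, 0, 0.0005, 0, 0.001, 0, 0, 0, 0.001, 0, 0, 0, 0, 0, 0, 0, 0, 0, 0, 0]'

```text
time_s: 10.32
tcp_pos: [0.4559, -0.0507, 0.049]
eef_rot: [167.9, 89.7, -5.6]
contact_force: [-11.3, 0.6, 48.4]
gripper_width: 0.0093
```

Request:
play_rows --series '[-0.002, 0, 0, 0, -0.001, 0, 0, 0, 0, 0, 0, 0, 0, 0, 0, 0, 0, 0, 0, 0]'

```text
time_s: 10.73
tcp_pos: [0.4544, -0.0508, 0.0495]
eef_rot: [168.2, 89.9, -5.4]
contact_force: [-4.0, -0.4, 18.4]
gripper_width: 0.0092
```

Request:
play_rows --series '[0, 0, 0, 0, 0, 0, 0, 0, 0, 0, 0, 0, 0, 0, 0, 0, 0, 0, 0, 0]' --jaw 36

```text
time_s: 11.15
tcp_pos: [0.4532, -0.0507, 0.0479]
eef_rot: [4.0, 90.0, -169.7]
contact_force: [0.1, 0.3, 1.0]
gripper_width: 0.0312
```

Request:
play_rows --series '[-0.04, 0, 0, 0, -0.04, 0, 0, 0, -0.04, 0, 0, 0, -0.04, 0, 0, 0, -0.04, 0, 0, 0]'

```text
time_s: 11.57
tcp_pos: [0.4528, -0.0508, 0.2501]
eef_rot: [-98.1, 90.0, 88.2]
contact_force: [0.3, 0.1, -0.2]
gripper_width: 0.0316
```

Run:
```python
from h import *
goto((.4639,.2994,.20),(np.cos(np.radians(9.5)),np.sin(np.radians(9.5))))
s=capture("side");t=capture("top")
cv2.imwrite("pics/d.png",np.hstack([cv2.resize(s["img"][175:255,230:310],None,fx=5,fy=5,interpolation=2),cv2.resize(t["img"][160:240,220:300],None,fx=5,fy=5,interpolation=2)]))
```

```text
tcp [ 0.4528 -0.0508  0.2501] toolz [-0.994 -0.11  -0.   ] x [ 0.  0. -1.] spin -0.0559 n>= 0.4
shift before spin [ 0.0502 -0.3469 -0.0495]
shift after spin [ 0.0502 -0.3436 -0.0688] newz [-0.986 -0.165 -0.   ]
```

View pics/d.png

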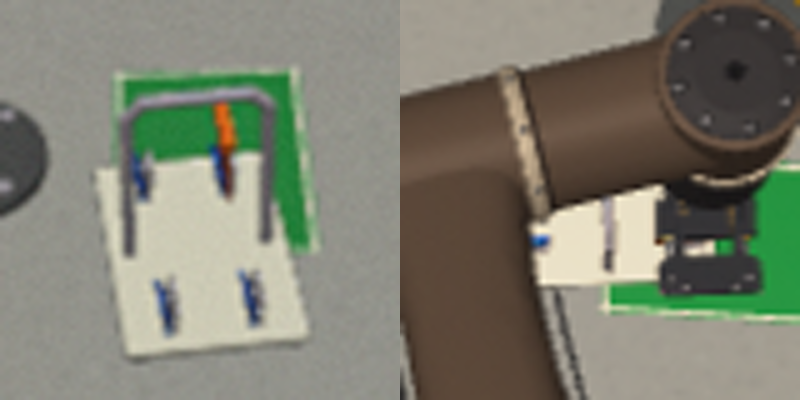

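Request:
play_rows --series '[0, 0, 0, -0.056, 0, -0.038, -0.0076, 0, 0, -0.038, -0.0076, 0, 0, -0.038, -0.0076, 0, 0, -0.038, -0.0076, 0]'

```text
time_s: 12.08
tcp_pos: [0.4579, 0.1056, 0.2482]
eef_rot: [-138.8, 90.0, 50.7]
contact_force: [0.9, 0.4, -0.1]
gripper_width: 0.0316
```

Request:
play_rows --series '[0, -0.038, -0.0076, 0, 0, -0.038, -0.0076, 0, 0, -0.038, -0.0076, 0, 0, -0.038, -0.0076, 0, 0.03, -0.02, -0.004, 0]'

```text
time_s: 12.5
tcp_pos: [0.4663, 0.2853, 0.2225]
eef_rot: [-150.8, 89.5, 38.9]
contact_force: [1.1, 0.2, 0.8]
gripper_width: 0.0316
```

Run:
```python
from h import *
goto((.4639,.2994,.11),(np.cos(np.radians(9.5)),np.sin(np.radians(9.5))))
```

```text
tcp [0.4663 0.2853 0.2225] toolz [-0.986 -0.168 -0.008] x [ 0.007  0.006 -1.   ] spin 0.003 n>= 0.0
shift before spin [ 0.1126 -0.0138  0.0009]
shift after spin [ 0.1126 -0.0138  0.001 ] newz [-0.986 -0.165 -0.008]
```

Request:
play_rows --series '[0.03, -0.004, 0.001, 0, 0.03, 0, 0, 0, 0.03, 0, 0, 0, 0, 0, 0, 0, 0, 0, 0, 0]'

```text
time_s: 12.92
tcp_pos: [0.4615, 0.2825, 0.1271]
eef_rot: [45.7, 89.8, -124.8]
contact_force: [0.2, 0.3, 1.3]
gripper_width: 0.0315
```

Run:
```python
from h import *
goto((.4639,.2994,.0455),(np.cos(np.radians(9.5)),np.sin(np.radians(9.5))))
s=capture("side");t=capture("top")
cv2.imwrite("pics/e.png",np.hstack([cv2.resize(s["img"][220:310,230:330],None,fx=4,fy=4,interpolation=2),cv2.resize(t["img"][160:250,180:280],None,fx=4,fy=4,interpolation=2)]))
```

```text
tcp [0.4615 0.2825 0.1271] toolz [-0.986 -0.165  0.003] x [-0.002 -0.003 -1.   ] spin 0.0004 n>= 0.0
shift before spin [ 0.0816 -0.0165 -0.0054]
shift after spin [ 0.0816 -0.0165 -0.0054] newz [-0.986 -0.165  0.003]
```

View pics/e.png

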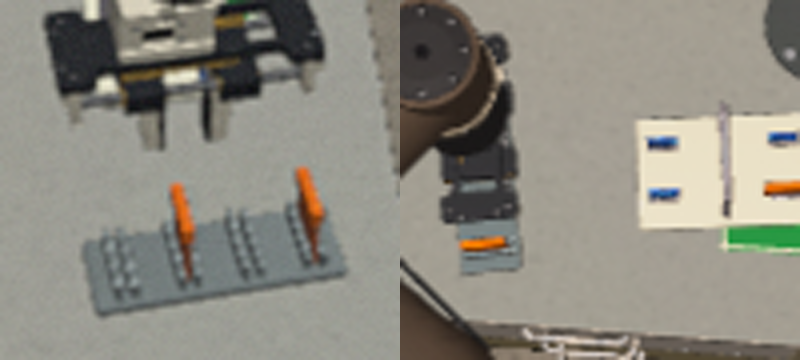

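Request:
play_rows --series '[0, -0.0165, -0.0035, 0, 0.03, 0, 0, 0, 0.03, 0, 0, 0, 0, 0, 0, 0, 0, 0, 0, 0]'

```text
time_s: 13.43
tcp_pos: [0.463, 0.3003, 0.0689]
eef_rot: [66.7, 89.9, -103.8]
contact_force: [0.7, 0.5, 1.0]
gripper_width: 0.0315
```

Run:
```python
from h import *
goto((.4639,.2994,.0455),(np.cos(np.radians(9.5)),np.sin(np.radians(9.5))))
```

```text
tcp [0.463  0.3003 0.0689] toolz [-0.986 -0.165  0.   ] x [-0.    -0.001 -1.   ] spin 0.0004 n>= 0.0
shift before spin [ 0.0234  0.001  -0.0007]
shift after spin [ 0.0234  0.001  -0.0007] newz [-0.986 -0.165  0.   ]
```

Request:
play_rows --series '[0.0215, 0.001, -0.0007, 0, 0, 0, 0, 0, 0, 0, 0, 0, 0, 0, 0, 0, 0, 0, 0, 0]'

```text
time_s: 13.85
tcp_pos: [0.4644, 0.3001, 0.0485]
eef_rot: [-143.7, 89.9, 45.8]
contact_force: [0.6, -0.1, -0.4]
gripper_width: 0.0314
```

Request:
play_rows --series '[0, 0, 0, 0, 0, 0, 0, 0, 0, 0, 0, 0, 0, 0, 0, 0, 0, 0, 0, 0]' --jaw 0

```text
time_s: 14.27
tcp_pos: [0.4637, 0.2993, 0.0469]
eef_rot: [-168.4, 90.0, 21.1]
contact_force: [-0.6, 0.1, 2.6]
gripper_width: 0.0092
```

Request:
play_rows --series '[0, 0, 0, 0, -0.03, 0, 0, 0, -0.04, 0, 0, 0, -0.04, 0, 0, 0, -0.04, 0, 0, 0]'

```text
time_s: 14.68
tcp_pos: [0.4632, 0.2988, 0.1981]
eef_rot: [39.4, 89.9, -131.1]
contact_force: [2.1, 0.9, -0.5]
gripper_width: 0.0095
```

Run:
```python
from h import *
s=capture("side");t=capture("top")
for i,(c,box) in enumerate(((s,(230,310,175,255)),(t,(225,325,180,235)))):
    ce,q,im=rackmask(c,box)
    print("rack", plane(c,ce,.006).round(4)); print([ (plane(c,x,.012)[:2].round(4).tolist()) for x in q])
    im=up(c,*box);h=cv2.cvtColor(im,cv2.COLOR_BGR2HSV);m=cv2.inRange(h,(100,80,30),(130,255,255))
    for st,cc,px in blobs(m,60): print("blue",st[4],plane(c,pix(cc,box[0],box[2]),.025 if i==0 else .032).round(4))
a=bars_top(t,(240,320,190,225),.072);print(a)
goto((.4977,.0955,.25),(np.cos(np.radians(6.3)),np.sin(np.radians(6.3))))
```

```text
rack [0.5088 0.0981 0.006 ]
[[0.4874, 0.1282], [0.5282, 0.1288], [0.5306, 0.0785], [0.4865, 0.0795]]
blue 389 [0.5025 0.0985 0.025 ]
rack [0.4766 0.0227 0.006 ]
[[0.425, -0.081], [0.4025, 0.1133], [0.5284, 0.1277], [0.5498, -0.07]]
blue 459 [ 0.5176 -0.0419  0.032 ]
blue 478 [0.5013 0.0952 0.032 ]
blue 490 [0.442  0.0888 0.032 ]
[(array([ 0.4544, -0.0491,  0.072 ]), array([-0.146,  0.989]), array([ 2.3, 11.4]))]
tcp [0.4665 0.3017 0.2039] toolz [-0.986 -0.166 -0.01 ] x [ 0.008  0.008 -1.   ] spin 0.0572 n>= 0.5
shift before spin [-0.0474  0.2083  0.0031]
shift after spin [-0.0474  0.2081 -0.0088] newz [-0.994 -0.11  -0.009]
```

Request:
play_rows --series '[-0.03, 0, 0, 0.057, -0.02, 0.03, 0, 0, 0, 0.04, -0.002, 0, 0, 0.04, -0.002, 0, 0, 0.04, -0.002, 0]'

```text
time_s: 15.2
tcp_pos: [0.4856, 0.1496, 0.2469]
eef_rot: [-126.6, 90.0, 59.7]
contact_force: [0.6, 0.8, 0.0]
gripper_width: 0.0094
```

Request:
play_rows --series '[0, 0.04, -0.002, 0, 0, 0.018, 0, 0, 0, 0, 0, 0, 0, 0, 0, 0, 0, 0, 0, 0]'

```text
time_s: 15.62
tcp_pos: [0.4942, 0.0935, 0.2465]
eef_rot: [-48.7, 90.0, 137.5]
contact_force: [-0.4, -0.6, -0.7]
gripper_width: 0.0098
```

Run:
```python
from h import *
goto((.4983,.096,.11),(np.cos(np.radians(6.3)),np.sin(np.radians(6.3))))
```

```text
tcp [0.4942 0.0935 0.2465] toolz [-0.994 -0.108  0.   ] x [-0.  0. -1.] spin -0.0015 n>= 0.0
shift before spin [ 0.1365 -0.002  -0.0043]
shift after spin [ 0.1365 -0.002  -0.0043] newz [-0.994 -0.11   0.   ]
```

Request:
play_rows --series '[0.03, -0.002, -0.0043, -0.0015, 0.03, 0, 0, 0, 0.03, 0, 0, 0, 0.035, 0, 0, 0, 0.02, 0, 0, 0]'

```text
time_s: 16.03
tcp_pos: [0.4966, 0.0964, 0.0984]
eef_rot: [12.8, 89.8, -160.8]
contact_force: [-1.2, 0.3, -0.5]
gripper_width: 0.0091
```

Request:
play_rows --series '[0.015, 0, 0, 0, 0, 0, 0, 0, 0, 0, 0, 0, 0, 0, 0, 0, 0, 0, 0, 0]'

```text
time_s: 16.45
tcp_pos: [0.4991, 0.0967, 0.088]
eef_rot: [-158.8, 89.9, 27.6]
contact_force: [-0.3, -0.2, -0.6]
gripper_width: 0.0096
```

Run:
```python
from h import *
goto((.4983,.096,.075),(np.cos(np.radians(6.3)),np.sin(np.radians(6.3))))
s=capture("side")
cv2.imwrite("pics/f.png",cv2.resize(s["img"][195:255,235:305],None,fx=10,fy=10,interpolation=2))
```

```text
tcp [0.4991 0.0967 0.088 ] toolz [-0.994 -0.111 -0.002] x [ 0.002  0.001 -1.   ] spin 0.0014 n>= 0.0
shift before spin [0.013  0.0007 0.0009]
shift after spin [0.013  0.0007 0.0009] newz [-0.994 -0.11  -0.002]
```

View pics/f.png

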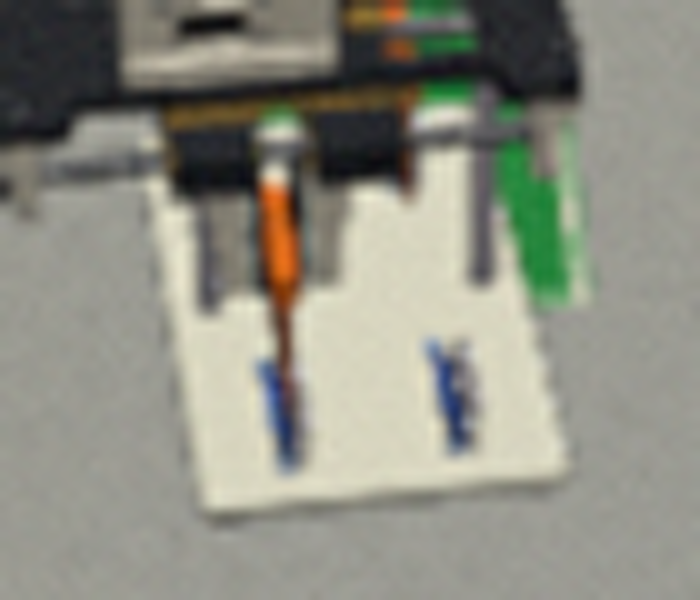

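Request:
play_rows --series '[0.007, 0.0005, 0.0006, 0, 0.007, 0, 0, 0, 0.006, 0, 0, 0, 0.006, 0, 0, 0, 0.005, 0, 0, 0]'

```text
time_s: 16.92
tcp_pos: [0.4978, 0.0951, 0.0554]
eef_rot: [77.9, 90.0, -95.8]
contact_force: [-1.3, -0.2, 5.5]
gripper_width: 0.0095
```

Request:
play_rows --series '[0.002, 0, 0, 0, 0.002, 0, 0, 0, 0.001, 0, 0, 0, 0, 0, 0, 0, 0, 0, 0, 0]'

```text
time_s: 17.33
tcp_pos: [0.4975, 0.0952, 0.0504]
eef_rot: [10.5, 90.0, -163.2]
contact_force: [0.1, 0.0, -1.2]
gripper_width: 0.0095
```

Request:
play_rows --series '[0.0015, 0, 0, 0, 0.001, 0, 0, 0, 0.001, 0, 0, 0, 0, 0, 0, 0, 0, 0, 0, 0]'

```text
time_s: 17.75
tcp_pos: [0.498, 0.0952, 0.0487]
eef_rot: [171.1, 89.9, -2.5]
contact_force: [-6.4, -1.0, 20.0]
gripper_width: 0.0091
```

Request:
play_rows --series '[0.001, 0, 0, 0, 0, 0, 0, 0, 0, 0, 0, 0, -0.001, 0, 0, 0, -0.001, 0, 0, 0]'

```text
time_s: 18.17
tcp_pos: [0.4976, 0.0953, 0.0489]
eef_rot: [-149.4, 90.0, 36.9]
contact_force: [-1.0, -0.2, -0.9]
gripper_width: 0.0097
```

Request:
play_rows --series '[0, 0, 0, 0, 0, 0, 0, 0, 0, 0, 0, 0, 0, 0, 0, 0, 0, 0, 0, 0]' --jaw 34

```text
time_s: 18.58
tcp_pos: [0.4978, 0.0953, 0.0479]
eef_rot: [25.3, 90.0, -148.3]
contact_force: [-0.2, 0.5, -0.3]
gripper_width: 0.0289
```

Request:
play_rows --series '[-0.04, 0, 0, 0, -0.04, 0, 0, 0, -0.04, 0, 0, 0, -0.04, 0, 0, 0, -0.04, 0, 0, 0]'

```text
time_s: 19.0
tcp_pos: [0.4973, 0.095, 0.2502]
eef_rot: [-115.2, 90.0, 71.1]
contact_force: [1.7, 0.2, -0.8]
gripper_width: 0.0296
```

Run:
```python
from h import *
goto((.3648,.2852,.20),(np.cos(np.radians(9.5)),np.sin(np.radians(9.5))))
```

```text
tcp [0.4973 0.095  0.2502] toolz [-0.994 -0.11  -0.   ] x [ 0.  0. -1.] spin -0.0553 n>= 0.4
shift before spin [ 0.0502 -0.2036  0.1108]
shift after spin [ 0.0502 -0.2094  0.0993] newz [-0.986 -0.165 -0.   ]
```

Request:
play_rows --series '[0, 0, 0, -0.055, 0, -0.036, 0.017, 0, 0, -0.036, 0.017, 0, 0, -0.036, 0.017, 0, 0, -0.036, 0.017, 0]'

```text
time_s: 19.42
tcp_pos: [0.4059, 0.2269, 0.2482]
eef_rot: [-125.4, 90.0, 64.0]
contact_force: [0.8, 1.6, -0.2]
gripper_width: 0.0297
```

Request:
play_rows --series '[0, -0.034, 0.016, 0, 0, -0.032, 0.015, 0, 0.035, 0, 0, 0, 0.035, 0, 0, 0, 0.03, 0, 0, 0]'

```text
time_s: 19.83
tcp_pos: [0.3645, 0.2867, 0.1467]
eef_rot: [-95.0, 89.9, 94.6]
contact_force: [0.2, -0.3, -1.3]
gripper_width: 0.0301
```

Request:
play_rows --series '[0.02, 0, 0, 0, 0, 0, 0, 0, 0, 0, 0, 0, 0, 0, 0, 0, 0, 0, 0, 0]'

```text
time_s: 20.25
tcp_pos: [0.3663, 0.2871, 0.1298]
eef_rot: [-134.1, 89.8, 55.3]
contact_force: [0.5, -1.0, 0.2]
gripper_width: 0.0297
```

Run:
```python
from h import *
goto((.3648,.2852,.0465),(np.cos(np.radians(9.5)),np.sin(np.radians(9.5))))
s=capture("side");t=capture("top")
cv2.imwrite("pics/g.png",np.hstack([cv2.resize(s["img"][200:310,230:330],None,fx=4,fy=4,interpolation=2),cv2.resize(t["img"][150:260,180:280],None,fx=4,fy=4,interpolation=2)]))
```

```text
tcp [0.3663 0.2871 0.1298] toolz [-0.986 -0.165 -0.002] x [ 0.002  0.002 -1.   ] spin -0.0002 n>= 0.0
shift before spin [0.0833 0.0018 0.0019]
shift after spin [0.0833 0.0018 0.0019] newz [-0.986 -0.165 -0.002]
```

View pics/g.png

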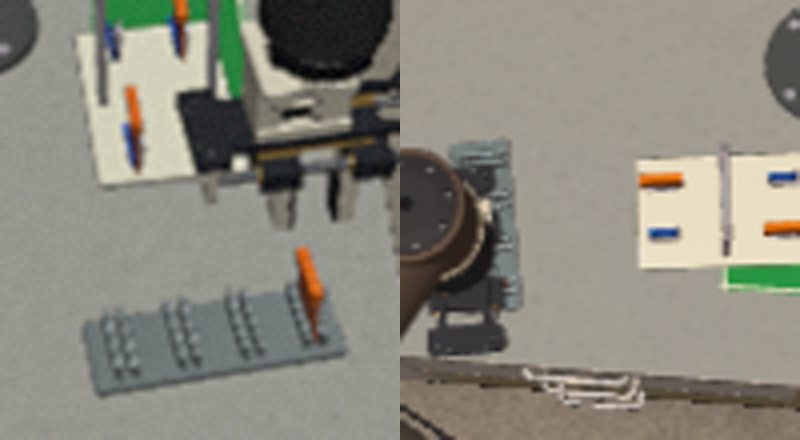

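Request:
play_rows --series '[0.03, 0.0015, 0.0016, 0, 0.03, 0, 0, 0, 0.021, 0, 0, 0, 0, 0, 0, 0, 0, 0, 0, 0]'

```text
time_s: 20.77
tcp_pos: [0.3643, 0.2842, 0.0474]
eef_rot: [64.2, 89.9, -106.3]
contact_force: [0.6, 1.0, 1.8]
gripper_width: 0.0298
```

Request:
play_rows --series '[0, 0, 0, 0, 0, 0, 0, 0, 0, 0, 0, 0, 0, 0, 0, 0, 0, 0, 0, 0]' --jaw 0

```text
time_s: 21.18
tcp_pos: [0.3647, 0.2851, 0.0483]
eef_rot: [-134.4, 89.9, 55.1]
contact_force: [-1.5, -0.9, 7.1]
gripper_width: 0.0097
```

Request:
play_rows --series '[0, 0, 0, 0, -0.03, 0, 0, 0, -0.04, 0, 0, 0, -0.04, 0, 0, 0, -0.04, 0, 0, 0]'

```text
time_s: 21.6
tcp_pos: [0.3638, 0.2838, 0.1993]
eef_rot: [42.5, 90.0, -128.0]
contact_force: [1.6, 1.5, 0.0]
gripper_width: 0.0095
```

Run:
```python
from h import *
s=capture("side");t=capture("top")
c=t;box=(225,325,180,235)
if 1:
    ce,q,im=rackmask(c,box)
    print("rack", plane(c,ce,.006).round(4)); print([ (plane(c,x,.012)[:2].round(4).tolist()) for x in q])
    im=up(c,*box);h=cv2.cvtColor(im,cv2.COLOR_BGR2HSV);m=cv2.inRange(h,(100,80,30),(130,255,255))
    for st,cc,px in blobs(m,60): print("blue",st[4],plane(c,pix(cc,box[0],box[2]),.032).round(4))
a=bars_top(t,(230,320,190,225),.072);print(a)
goto((.439,.0889,.25),(np.cos(np.radians(6.3)),np.sin(np.radians(6.3))))
```

```text
rack [0.4768 0.0224 0.006 ]
[[0.4242, -0.0803], [0.4032, 0.1149], [0.5285, 0.1262], [0.5497, -0.0692]]
blue 445 [ 0.5177 -0.042   0.032 ]
blue 459 [0.4425 0.0899 0.032 ]
[(array([0.4983, 0.0973, 0.072 ]), array([-0.141,  0.99 ]), array([ 2.3, 10.8])), (array([ 0.4547, -0.0484,  0.072 ]), array([-0.132,  0.991]), array([ 2.2, 11.4]))]
tcp [0.3666 0.2873 0.2042] toolz [-0.986 -0.166 -0.009] x [ 0.007  0.01  -1.   ] spin 0.0567 n>= 0.5
shift before spin [-0.0471  0.2072 -0.039 ]
shift after spin [-0.0471  0.2047 -0.0506] newz [-0.994 -0.11  -0.008]
```

Request:
play_rows --series '[-0.04, 0, 0, 0.057, -0.01, 0.038, -0.01, 0, 0, 0.04, -0.01, 0, 0, 0.04, -0.01, 0, 0, 0.04, -0.01, 0]'

```text
time_s: 22.12
tcp_pos: [0.421, 0.1302, 0.248]
eef_rot: [-137.9, 89.9, 48.4]
contact_force: [1.2, 0.1, -0.5]
gripper_width: 0.0098
```

Request:
play_rows --series '[0, 0.04, -0.01, 0, 0, 0.007, 0, 0, 0, 0, 0, 0, 0, 0, 0, 0, 0, 0, 0, 0]'

```text
time_s: 22.53
tcp_pos: [0.436, 0.0865, 0.2473]
eef_rot: [-133.2, 90.0, 53.0]
contact_force: [-0.3, 0.4, -0.8]
gripper_width: 0.0095
```

Run:
```python
from h import *
goto((.439,.0905,.11),(np.cos(np.radians(6.3)),np.sin(np.radians(6.3))))
```

```text
tcp [0.436  0.0865 0.2473] toolz [-0.994 -0.108 -0.   ] x [ 0.  0. -1.] spin -0.0014 n>= 0.0
shift before spin [ 0.1373 -0.0036 -0.0034]
shift after spin [ 0.1373 -0.0036 -0.0034] newz [-0.994 -0.11  -0.   ]
```

Request:
play_rows --series '[0.03, -0.0036, -0.0034, -0.0014, 0.03, 0, 0, 0, 0.03, 0, 0, 0, 0.035, 0, 0, 0, 0.02, 0, 0, 0]'

```text
time_s: 22.95
tcp_pos: [0.4373, 0.0906, 0.0994]
eef_rot: [14.9, 89.8, -158.7]
contact_force: [0.2, 0.4, -0.1]
gripper_width: 0.0094
```

Request:
play_rows --series '[0.015, 0, 0, 0, 0, 0, 0, 0, 0, 0, 0, 0, 0, 0, 0, 0, 0, 0, 0, 0]'

```text
time_s: 23.37
tcp_pos: [0.4399, 0.091, 0.0884]
eef_rot: [-154.1, 89.9, 32.2]
contact_force: [0.6, -0.3, -0.5]
gripper_width: 0.0092
```

Run:
```python
from h import *
goto((.439,.0905,.05),(np.cos(np.radians(6.3)),np.sin(np.radians(6.3))))
s=capture("side")
cv2.imwrite("pics/f2.png",cv2.resize(s["img"][195:255,235:305],None,fx=10,fy=10,interpolation=2))
```

```text
tcp [0.4399 0.091  0.0884] toolz [-0.994 -0.111 -0.002] x [ 0.002  0.001 -1.   ] spin 0.0011 n>= 0.0
shift before spin [0.0384 0.0004 0.001 ]
shift after spin [0.0384 0.0004 0.001 ] newz [-0.994 -0.11  -0.002]
```

View pics/f2.png

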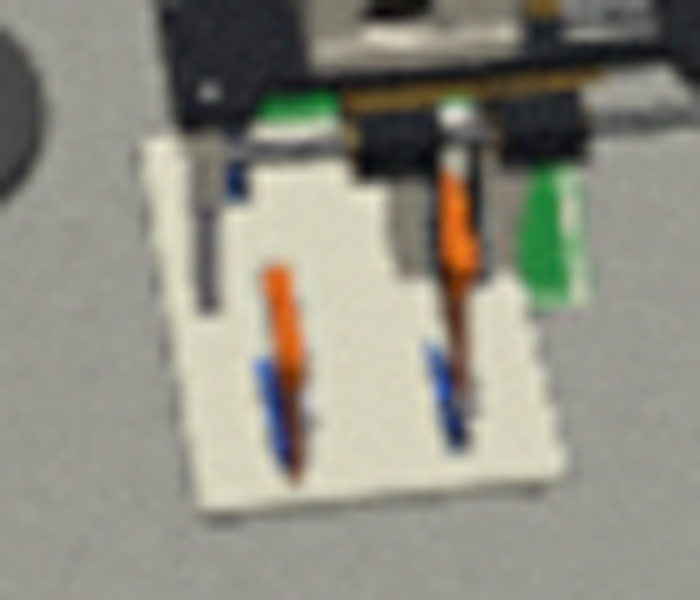

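Request:
play_rows --series '[0.007, 0.0003, 0.0006, 0, 0.007, 0, 0, 0, 0.006, 0, 0, 0, 0.006, 0, 0, 0, 0.005, 0, 0, 0]'

```text
time_s: 23.83
tcp_pos: [0.4387, 0.0895, 0.0558]
eef_rot: [130.1, 90.0, -43.6]
contact_force: [-1.3, 0.5, 5.0]
gripper_width: 0.0092
```

Request:
play_rows --series '[0.002, 0, 0, 0, 0.002, 0, 0, 0, 0.001, 0, 0, 0, 0, 0, 0, 0, 0, 0, 0, 0]'

```text
time_s: 24.25
tcp_pos: [0.4383, 0.0894, 0.0509]
eef_rot: [9.4, 90.0, -164.3]
contact_force: [0.6, 0.2, -2.1]
gripper_width: 0.0093
```

Request:
play_rows --series '[0.001, 0, 0, 0, 0.001, 0, 0, 0, 0, 0, 0, 0, 0, 0, 0, 0, 0, 0, 0, 0]'

```text
time_s: 24.67
tcp_pos: [0.4387, 0.0895, 0.0502]
eef_rot: [165.3, 90.0, -8.4]
contact_force: [-4.5, -1.8, 15.8]
gripper_width: 0.0095
```

Request:
play_rows --series '[0.001, 0, 0, 0, 0.001, 0, 0, 0, 0, 0, 0, 0, 0, 0, 0, 0, 0, 0, 0, 0]'

```text
time_s: 25.08
tcp_pos: [0.4395, 0.0897, 0.0499]
eef_rot: [176.6, 89.9, 3.0]
contact_force: [-9.9, -2.7, 38.6]
gripper_width: 0.0097
```

Request:
play_rows --series '[-0.001, 0, 0, 0, -0.001, 0, 0, 0, -0.001, 0, 0, 0, 0, 0, 0, 0, 0, 0, 0, 0]'

```text
time_s: 25.5
tcp_pos: [0.4384, 0.0894, 0.0503]
eef_rot: [46.8, 90.0, -126.9]
contact_force: [-2.5, 0.6, 7.1]
gripper_width: 0.0095
```

Request:
play_rows --series '[0, 0, 0, 0, 0, 0, 0, 0, 0, 0, 0, 0, 0, 0, 0, 0, 0, 0, 0, 0]' --jaw 34

```text
time_s: 25.92
tcp_pos: [0.4385, 0.0895, 0.05]
eef_rot: [28.2, 90.0, -145.5]
contact_force: [-0.4, 0.9, -0.0]
gripper_width: 0.0294
```

Request:
play_rows --series '[-0.04, 0, 0, 0, -0.04, 0, 0, 0, -0.04, 0, 0, 0, -0.04, 0, 0, 0, -0.04, 0, 0, 0]'

```text
time_s: 26.33
tcp_pos: [0.438, 0.0892, 0.2523]
eef_rot: [-136.8, 90.0, 49.5]
contact_force: [1.2, 1.0, -0.7]
gripper_width: 0.0296
```

Request:
play_rows --series '[0, -0.04, 0, 0, 0, -0.04, 0, 0, 0, -0.04, 0, 0, 0, -0.04, 0, 0, 0, -0.02, 0, 0]'

```text
time_s: 26.75
tcp_pos: [0.4183, 0.2719, 0.2501]
eef_rot: [-123.1, 90.0, 63.2]
contact_force: [-0.3, 0.6, 0.7]
gripper_width: 0.0298
```

Run:
```python
from h import *
s=capture("side");t=capture("top")
c=t;box=(225,325,180,235)
ce,q,im=rackmask(c,box)
print("rack", plane(c,ce,.006).round(4)); print([ (plane(c,x,.012)[:2].round(4).tolist()) for x in q])
a=bars_top(t,(230,320,190,225),.072);print(*a,sep="\n")
# tri strict
def strict(c,box):
    im=up(c,*box);h=cv2.cvtColor(im,cv2.COLOR_BGR2HSV);m=cv2.inRange(h,(6,150,150),(20,255,255)); return [pix(px,box[0],box[2]) for st,cc,px in blobs(m,150)]
S=strict(s,(235,305,185,260)); T=strict(t,(230,320,190,225))
for x in S: print("side mean",x.mean(0).round(1), "end(bottom row) ",x[x[:,1].argmax()].round(1), "on .065:",plane(s,x.mean(0),.065).round(3))
for x in T:
    P=plane(t,x.mean(0),.072); print(P.round(3), proj(s,P).round(1))
cv2.imwrite("pics/i.png",np.hstack([cv2.resize(s["img"][175:255,230:310],None,fx=5,fy=5,interpolation=2),cv2.resize(t["img"][160:240,220:300],None,fx=5,fy=5,interpolation=2)]))
```

```text
rack [0.477  0.0224 0.006 ]
[[0.4243, -0.0811], [0.4032, 0.1149], [0.5285, 0.1262], [0.5497, -0.0692]]
(array([0.4987, 0.0974, 0.072 ]), array([-0.132,  0.991]), array([ 2.5, 10.7]))
(array([ 0.4547, -0.0485,  0.072 ]), array([-0.128,  0.992]), array([ 2.2, 11.4]))
(array([0.439 , 0.0909, 0.072 ]), array([-0.138,  0.99 ]), array([ 2.5, 11.3]))
side mean [280.1 225.1] end(bottom row)  [281.2 229.8] on .065: [0.441 0.09  0.065]
side mean [262.9 226.5] end(bottom row)  [264.1 231.4] on .065: [0.5   0.095 0.065]
[0.498 0.097 0.072] [263.5 225.3]
[ 0.454 -0.048  0.072] [275.  198.2]
[0.438 0.091 0.072] [280.9 223.7]
```

View pics/i.png

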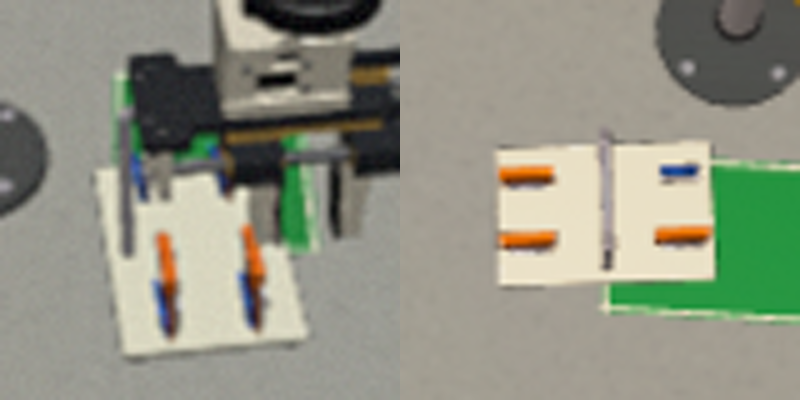

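Run:
```python
from h import *
s=capture("side");t=capture("top")
print(get_state()["joints"].round(1))
cv2.imwrite("pics/j.png",np.hstack([cv2.resize(s["img"][100:180,200:290],None,fx=4.4,fy=4.4,interpolation=2),cv2.resize(t["img"][140:220,270:360],None,fx=4.4,fy=4.4,interpolation=2)]))
r=np.radians(5.9)
goto((.477-.012,.0214,.25),(-np.sin(r),np.cos(r)))
```

```text
[ 55.4   2.7 -19.   -0.  -68.3 -49. ]
tcp [0.4184 0.2688 0.2497] toolz [-0.994 -0.111  0.001] x [-0.001 -0.001 -1.   ] spin -1.5625 n>= 12.5
shift before spin [-1.00e-04  2.51e-01 -1.89e-02]
shift after spin [-1.000e-04  2.090e-02  2.509e-01] newz [ 0.103 -0.995  0.001]
```

View pics/j.png

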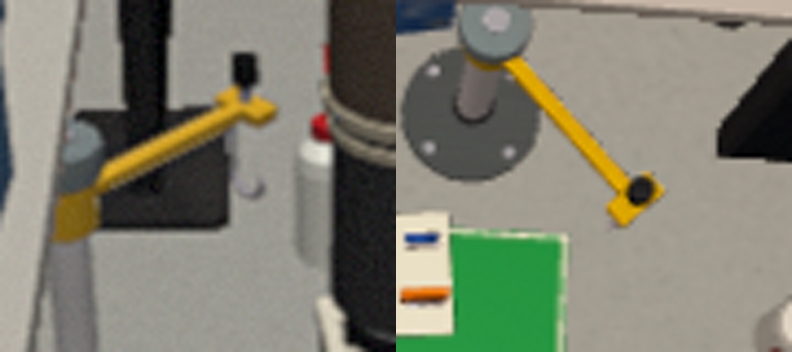

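Request:
play_rows --series '[0, 0.036, -0.0027, 0, 0, 0.036, -0.0027, 0, 0, 0.036, -0.0027, 0, 0, 0.036, -0.0027, 0, 0, 0.036, -0.0027, 0]' --jaw 55

```text
time_s: 27.37
tcp_pos: [0.4515, 0.0884, 0.2504]
eef_rot: [-151.7, 90.0, 34.6]
contact_force: [0.5, -0.2, -0.3]
gripper_width: 0.0479
```

Request:
play_rows --series '[0, 0.036, -0.0027, 0, 0, 0.035, -0.0027, 0, 0, 0, 0, 0.12, 0, 0, 0, 0.12, 0, 0, 0, 0.12]'

```text
time_s: 27.78
tcp_pos: [0.4646, 0.0189, 0.2502]
eef_rot: [-90.2, 90.0, 74.9]
contact_force: [-0.3, 0.3, -0.0]
gripper_width: 0.0482
```

Request:
play_rows --series '[0, 0, 0, 0.12, 0, 0, 0, 0.12, 0, 0, 0, 0.12, 0, 0, 0, 0.12, 0, 0, 0, 0.12]'

```text
time_s: 28.2
tcp_pos: [0.4645, 0.0199, 0.2502]
eef_rot: [-82.1, 90.0, 48.8]
contact_force: [0.3, -0.4, 0.1]
gripper_width: 0.0486
```

Request:
play_rows --series '[0, 0, 0, 0.12, 0, 0, 0, 0.12, 0, 0, 0, 0.12, 0, 0, 0, 0.12, 0, 0, 0, 0.12]'

```text
time_s: 28.62
tcp_pos: [0.4646, 0.0199, 0.2502]
eef_rot: [-45.3, 90.0, 51.2]
contact_force: [-0.1, 0.6, 0.1]
gripper_width: 0.0481
```

Run:
```python
from h import *
r=np.radians(5.9)
s=capture("side");t=capture("top")
print(get_state()["joints"].round(1))
goto((.477-.012,.0214,.2),(-np.sin(r),np.cos(r)))
cv2.imwrite("pics/k.png",np.hstack([cv2.resize(s["img"][100:260,220:330],None,fx=3.6,fy=3.6,interpolation=2),cv2.resize(t["img"][110:270,220:330],None,fx=3.6,fy=3.6,interpolation=2)]))
```

```text
[  26.8   -0.7  -22.4   -0.   -68.2 -110.1]
tcp [0.4646 0.02   0.2502] toolz [-0.117  0.993  0.   ] x [ 0.  0. -1.] spin 0.0142 n>= 0.1
shift before spin [ 0.0502 -0.0006  0.0013]
shift after spin [ 0.0502 -0.0005  0.0013] newz [-0.103  0.995  0.   ]
```

View pics/k.png

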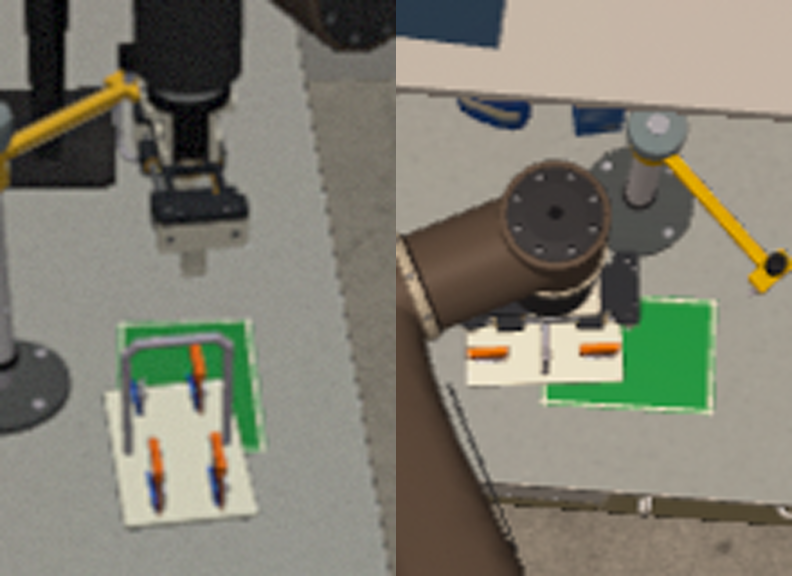

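Request:
play_rows --series '[0.03, -0.0005, 0.0013, 0.0142, 0.03, 0, 0, 0, 0.03, 0, 0, 0, 0.025, 0, 0, 0, 0, 0, 0, 0]'

```text
time_s: 29.13
tcp_pos: [0.4621, 0.0207, 0.1309]
eef_rot: [101.3, 89.6, -162.5]
contact_force: [-1.1, 0.5, -1.1]
gripper_width: 0.0483
```

Run:
```python
from h import *
r=np.radians(5.9)
s=capture("side")
goto((.477-.012,.0214,.133),(-np.sin(r),np.cos(r)))
cv2.imwrite("pics/l.png",cv2.resize(s["img"][160:260,220:330],None,fx=6,fy=6,interpolation=2))
```

```text
tcp [0.4637 0.0211 0.1336] toolz [-0.109  0.994 -0.002] x [-0.005 -0.002 -1.   ] spin 0.006 n>= 0.0
shift before spin [ 0.0006 -0.0013  0.0001]
shift after spin [ 0.0006 -0.0013  0.0001] newz [-0.103  0.995 -0.002]
```

View pics/l.png

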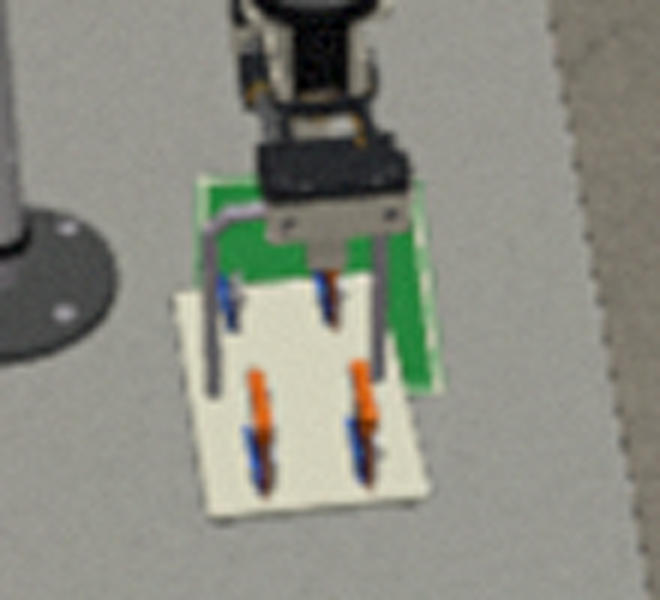

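Grip the bail gently first, watching the force.

Request:
play_rows --series '[0, 0, 0, 0, 0, 0, 0, 0, 0, 0, 0, 0, 0, 0, 0, 0, 0, 0, 0, 0]' --jaw 0 --squeeze 25

```text
time_s: 29.6
tcp_pos: [0.4659, 0.0226, 0.1361]
eef_rot: [-71.2, 89.9, 24.9]
contact_force: [0.3, 0.1, -0.3]
gripper_width: 0.0201
```

Request:
play_rows --series '[0, 0, 0, 0, 0, 0, 0, 0, 0, 0, 0, 0, 0, 0, 0, 0, 0, 0, 0, 0]'

```text
time_s: 30.02
tcp_pos: [0.4656, 0.0225, 0.1355]
eef_rot: [-96.9, 90.0, -0.8]
contact_force: [-1.7, -0.1, 5.1]
gripper_width: 0.0092
```

Run:
```python
from h import *
r=np.radians(1.2)
x=np.array([np.cos(r),np.sin(r)])
c=np.array([.464,-.087])
goto((c[0]-.012*x[0],c[1]-.012*x[1],.133),(-np.sin(r),np.cos(r)))
```

```text
tcp [0.4656 0.0225 0.1355] toolz [-0.107  0.994 -0.   ] x [ 0. -0. -1.] spin 0.0858 n>= 0.7
shift before spin [ 0.0025  0.0252 -0.1076]
shift after spin [ 0.0025  0.0159 -0.1094] newz [-0.021  1.    -0.   ]
```

Request:
play_rows --series '[0, 0.002, -0.005, 0.0086, 0, 0.002, -0.01, 0.0086, 0, 0.002, -0.01, 0.0086, 0, 0.002, -0.01, 0.0086, 0, 0.002, -0.01, 0.0086]'

```text
time_s: 30.43
tcp_pos: [0.4598, -0.0241, 0.1356]
eef_rot: [-73.9, 89.9, 19.7]
contact_force: [0.3, 3.7, 6.5]
gripper_width: 0.009
```

Request:
play_rows --series '[0, 0.002, -0.01, 0.0086, 0, 0.002, -0.01, 0.0086, 0, 0.002, -0.01, 0.0086, 0, 0.002, -0.01, 0.0086, 0, 0.001, -0.005, 0.0086]'

```text
time_s: 30.85
tcp_pos: [0.4527, -0.0701, 0.1356]
eef_rot: [-81.9, 89.9, 9.2]
contact_force: [0.6, 3.6, 6.5]
gripper_width: 0.009
```

Run:
```python
from h import *
r=np.radians(1.2)
x=np.array([np.cos(r),np.sin(r)])
c=np.array([.464,-.087])
goto((c[0]-.012*x[0],c[1]-.012*x[1],.133),(-np.sin(r),np.cos(r)))
s=capture("side");t=capture("top")
cv2.imwrite("pics/m.png",np.hstack([cv2.resize(s["img"][100:260,220:330],None,fx=3.6,fy=3.6,interpolation=2),cv2.resize(t["img"][110:270,220:330],None,fx=3.6,fy=3.6,interpolation=2)]))
```

```text
tcp [ 0.4527 -0.0701  0.1356] toolz [-0.019  1.     0.   ] x [ 0.001  0.    -1.   ] spin -0.0021 n>= 0.0
shift before spin [ 0.0026  0.001  -0.0171]
shift after spin [ 0.0026  0.001  -0.0171] newz [-0.021  1.     0.   ]
```

View pics/m.png

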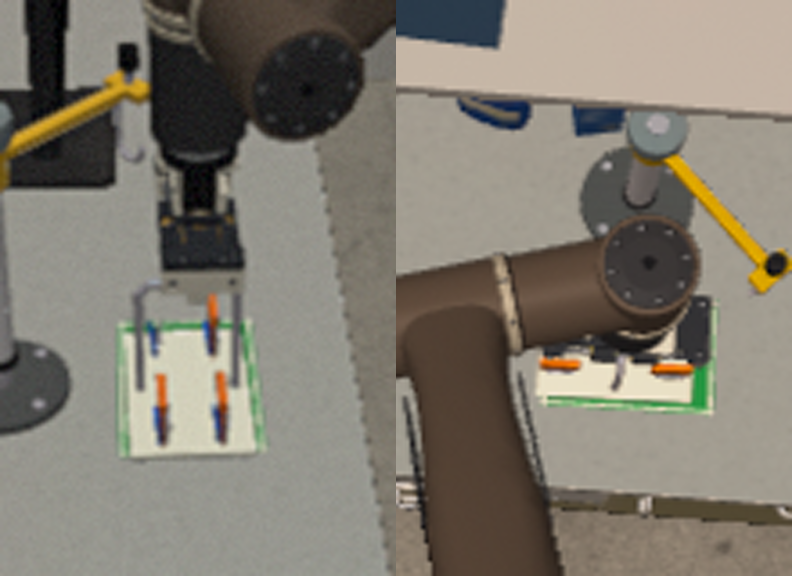

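Request:
play_rows --series '[0, 0, -0.005, 0, 0, 0, -0.006, 0, 0, 0, -0.005, 0, 0, 0, 0, 0, 0, 0, 0, 0]'

```text
time_s: 31.37
tcp_pos: [0.4531, -0.0859, 0.1355]
eef_rot: [-140.9, 89.9, -49.7]
contact_force: [1.8, -1.6, 5.0]
gripper_width: 0.0087
```

Run:
```python
from h import *
goto((.452,-.087,.133))
s=capture("side");t=capture("top")
cv2.imwrite("pics/n.png",np.hstack([cv2.resize(s["img"][100:260,220:330],None,fx=3.6,fy=3.6,interpolation=2),cv2.resize(t["img"][110:270,220:330],None,fx=3.6,fy=3.6,interpolation=2)]))
cv2.imwrite("pics/n2.png",cv2.resize(s["img"][170:240,240:300],None,fx=9,fy=9,interpolation=2))
```

```text
tcp [ 0.4531 -0.0859  0.1355] toolz [-0.02   1.    -0.001] x [ 0.001 -0.001 -1.   ] spin 0 n>= 0.0
shift before spin [ 0.0025  0.0011 -0.0011]
shift after spin [ 0.0025  0.0011 -0.0011] newz [-0.02   1.    -0.001]
```

View pics/n2.png

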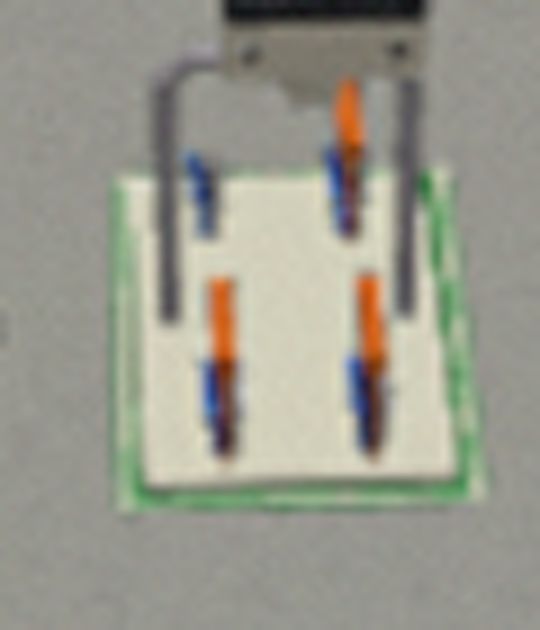

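Request:
play_rows --series '[0, 0, 0, 0, 0, 0, 0, 0, 0, 0, 0, 0, 0, 0, 0, 0, 0, 0, 0, 0]' --jaw 50

```text
time_s: 31.88
tcp_pos: [0.4524, -0.0848, 0.1348]
eef_rot: [92.4, 89.9, -176.4]
contact_force: [-1.0, 0.3, 0.1]
gripper_width: 0.0369
```

Request:
play_rows --series '[-0.03, 0, 0, 0, -0.04, 0, 0, 0, -0.04, 0, 0, 0, -0.04, 0, 0, 0, -0.04, 0, 0, 0]'

```text
time_s: 32.3
tcp_pos: [0.4522, -0.0847, 0.3271]
eef_rot: [62.2, 90.0, 153.4]
contact_force: [2.1, 0.6, 0.3]
gripper_width: 0.0439
```

Request:
play_rows --series '[-0.04, 0.03, 0, 0, -0.04, 0.03, 0, 0, 0, 0.04, 0.01, 0, 0, 0, 0.04, 0, 0, 0, 0.04, 0]'

```text
time_s: 32.72
tcp_pos: [0.3593, 0.0031, 0.3933]
eef_rot: [-56.7, 89.7, 34.2]
contact_force: [2.4, 0.9, 0.1]
gripper_width: 0.0436
```

Run:
```python
from h import *
s=capture("side");t=capture("top")
print(get_state()["joints"].round(1))
cv2.imwrite("pics/o.png",np.hstack([cv2.resize(s["img"][90:260,220:330],None,fx=3.5,fy=3.5,interpolation=2),cv2.resize(t["img"][110:280,250:360],None,fx=3.5,fy=3.5,interpolation=2)]))
ce,q,im=rackmask(t,(240,325,180,245)); print("rack", plane(t,ce,.006).round(4),[(plane(t,x,.012)[:2].round(4).tolist()) for x in q])
print(*bars_top(t,(240,325,180,240),.072),sep="\n")
goto((.515,-.227,.42))
```

```text
[ 3.330e+01 -1.530e+01 -1.640e+01 -1.000e-01 -8.880e+01 -1.217e+02]
rack [ 0.4722 -0.1475  0.006 ] [[0.406, -0.1865], [0.4044, -0.1253], [0.5284, -0.1016], [0.5329, -0.1813]]
(array([ 0.4366, -0.1567,  0.072 ]), array([-0.031,  1.   ]), array([ 2.7, 11.3]))
tcp [0.3604 0.0078 0.3921] toolz [-0.028  1.     0.002] x [ 0.001  0.002 -1.   ] spin 0 n>= 0.0
shift before spin [-0.0282 -0.1481 -0.239 ]
shift after spin [-0.0282 -0.1481 -0.239 ] newz [-0.028  1.     0.002]
```

View pics/o.png

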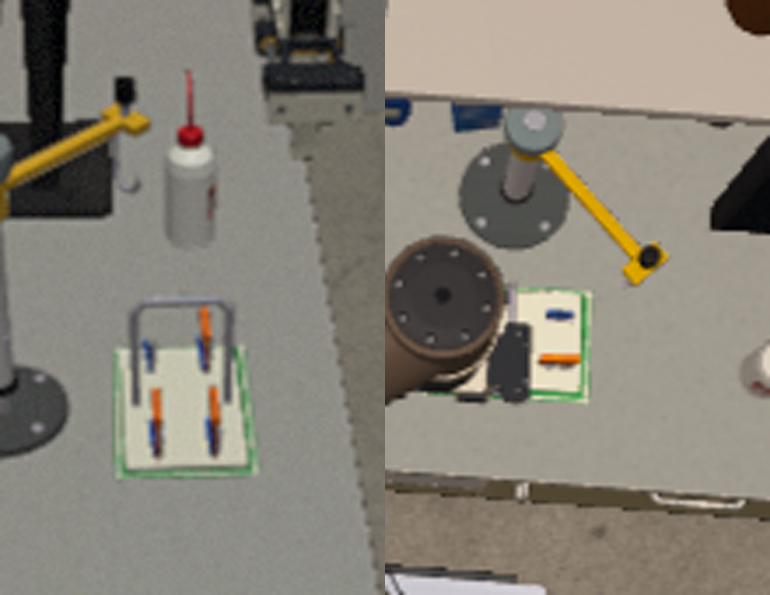

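Run:
```python
from h import *
s=capture("side");t=capture("top")
for c,box in((s,(250,262,108,124)),(t,(318,334,176,190))):
    im=up(c,*box); g=im.max(2); m=g<75
    for st,cc,px in blobs(m,200): print(st, pix(cc,box[0],box[2]).round(2))
    cv2.imwrite(f"pics/kn{box[0]}.png",np.hstack([cv2.resize(im,None,fx=4,fy=4),cv2.cvtColor(cv2.resize(m.astype(np.uint8)*255,None,fx=4,fy=4),8)]))
```

```text
[  17   24   36   53 1562] [255.19 115.64]
[ 28  26  34  38 944] [325.02 182.99]
```

View pics/kn250.png

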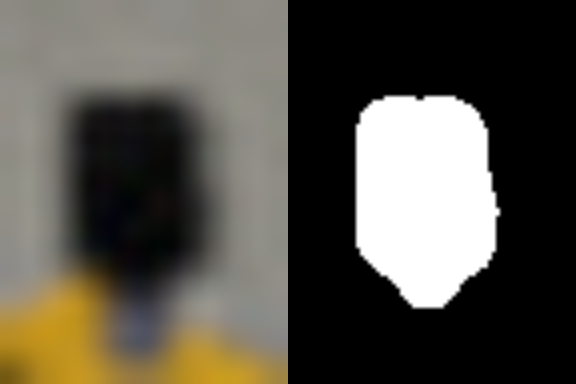

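View pics/kn318.png

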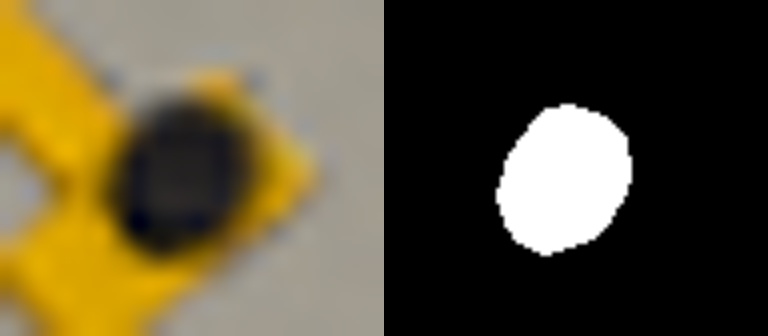

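Run:
```python
from h import *
s=capture("side");t=capture("top")
print(tri(s,(255.2,115.2),t,(325.0,183.0)), plane(t,(325,183),.320), plane(s,(255.2,115.2),.32))
K=plane(t,(325,183),.320)
# post foot
for c,box in((t,(270,310,145,185)),):
    im=up(c,*box); h=cv2.cvtColor(im,cv2.COLOR_BGR2HSV); m=(h[...,2]<95)
    for st,cc,px in blobs(m,2000): print("foot",st,plane(t,pix(cc,box[0],box[2]),.006), plane(t,pix([st[0]+st[2]/2,st[1]+st[3]/2],box[0],box[2]),.006))
goto((K[0],K[1],.42),(-.707,.707))
```

```text
(array([ 0.52078982, -0.22635507,  0.31928042]), np.float64(0.0011378101225052225)) [ 0.52004635 -0.22616386  0.32      ] [ 0.52132292 -0.22534981  0.32      ]
foot [    8    20   187   196 21242] [ 0.65641387 -0.0846163   0.006     ] [ 0.66843151 -0.08685159  0.006     ]
tcp [0.361  0.0032 0.3917] toolz [-0.021  1.    -0.   ] x [-0. -0. -1.] spin -0.7646 n>= 6.1
shift before spin [-0.0283 -0.1542 -0.2326]
shift after spin [-0.0283  0.0497 -0.2746] newz [-0.707  0.707  0.   ]
```

Request:
play_rows --series '[-0.03, 0, 0, 0, 0, -0.022, -0.033, 0, 0, -0.022, -0.033, 0, 0, -0.022, -0.033, 0, 0, -0.022, -0.033, 0]' --jaw 60 --squeeze 60

```text
time_s: 33.43
tcp_pos: [0.4523, -0.13, 0.4216]
eef_rot: [109.3, 90.0, -159.6]
contact_force: [0.2, 0.8, 0.6]
gripper_width: 0.0525
```

Request:
play_rows --series '[0, -0.022, -0.033, 0, 0, -0.022, -0.033, 0, 0, -0.022, -0.033, 0, 0, 0, 0, -0.11, 0, 0, 0, -0.11]'

```text
time_s: 33.85
tcp_pos: [0.5199, -0.2285, 0.4189]
eef_rot: [71.5, 89.7, 175.2]
contact_force: [-0.1, 0.4, 0.1]
gripper_width: 0.0523
```

Request:
play_rows --series '[0, 0, 0, -0.11, 0, 0, 0, -0.11, 0, 0, 0, -0.11, 0, 0, 0, -0.11, 0, 0, 0, -0.1]'

```text
time_s: 34.27
tcp_pos: [0.5191, -0.2266, 0.4211]
eef_rot: [43.4, 89.9, 178.2]
contact_force: [-0.3, 0.1, -0.0]
gripper_width: 0.0529
```

Run:
```python
from h import *
print(get_state()["joints"].round(1))
goto((.5205,-.226,.36),(-.707,.707))
```

```text
[ -3.8   6.7   7.    0.  -90.4 -41.4]
tcp [ 0.5191 -0.2266  0.4211] toolz [-0.705  0.709  0.001] x [-0.002  0.    -1.   ] spin -0.003 n>= 0.0
shift before spin [ 0.0611 -0.0015 -0.0006]
shift after spin [ 0.0611 -0.0015 -0.0006] newz [-0.707  0.707  0.001]
```

Request:
play_rows --series '[0.03, -0.001, -0.0006, 0, 0.03, 0, 0, 0, 0.03, 0, 0, 0, 0.02, 0, 0, 0, 0, 0, 0, 0]'

```text
time_s: 34.68
tcp_pos: [0.518, -0.2253, 0.3065]
eef_rot: [30.9, 89.5, 165.4]
contact_force: [-0.6, 0.4, -1.3]
gripper_width: 0.0523
```

Run:
```python
from h import *
goto((.5205,-.226,.303),(-.707,.707))
s=capture("side")
cv2.imwrite("pics/p.png",cv2.resize(s["img"][60:180,190:320],None,fx=5.5,fy=5,interpolation=2))
```

```text
tcp [ 0.518  -0.2253  0.3065] toolz [-0.701  0.713  0.008] x [-0.008  0.002 -1.   ] spin -0.0086 n>= 0.1
shift before spin [ 0.0034 -0.0013 -0.0022]
shift after spin [ 0.0034 -0.0013 -0.0023] newz [-0.707  0.707  0.008]
```

View pics/p.png

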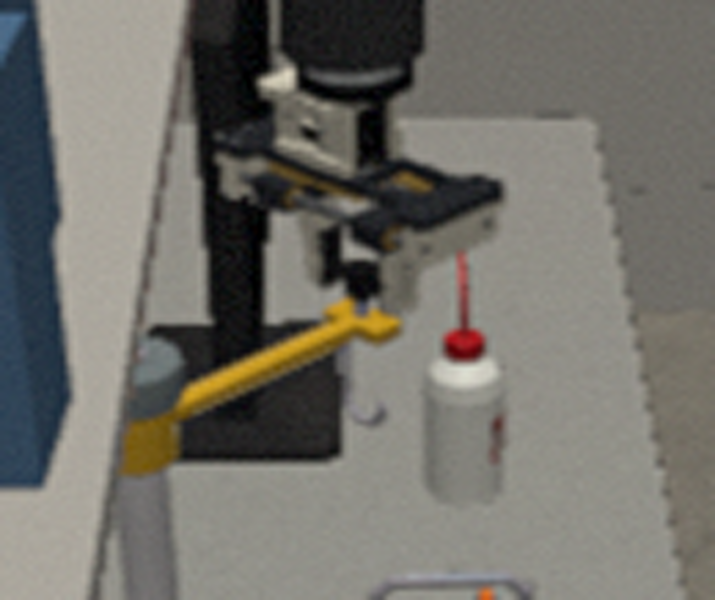

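Request:
play_rows --series '[0, 0, 0, 0, 0, 0, 0, 0, 0, 0, 0, 0, 0, 0, 0, 0, 0, 0, 0, 0]' --jaw 0

```text
time_s: 35.15
tcp_pos: [0.5212, -0.2241, 0.3127]
eef_rot: [-141.7, 89.9, -7.0]
contact_force: [1.0, 0.2, 0.3]
gripper_width: 0.0247
```

Request:
play_rows --series '[0, 0, 0, 0, 0, 0, 0, 0, 0, 0, 0, 0, 0, 0, 0, 0, 0, 0, 0, 0]'

```text
time_s: 35.57
tcp_pos: [0.5212, -0.2242, 0.3126]
eef_rot: [-163.0, 89.9, -28.2]
contact_force: [-0.5, 1.0, 5.7]
gripper_width: 0.0225
```

Request:
play_rows --series '[0, 0, 0, 0, 0, 0, 0, 0, 0, 0, 0, 0, 0, 0, 0, 0, 0.008, 0, 0, 0]' --jaw 50

```text
time_s: 35.98
tcp_pos: [0.5215, -0.2243, 0.3047]
eef_rot: [-152.8, 89.9, -18.0]
contact_force: [-0.3, -1.0, 0.1]
gripper_width: 0.0429
```

Request:
play_rows --series '[0, 0, 0, 0, 0, 0, 0, 0, 0, 0, 0, 0, 0, 0, 0, 0, 0, 0, 0, 0]'

```text
time_s: 36.4
tcp_pos: [0.521, -0.2241, 0.304]
eef_rot: [-145.4, 90.0, -10.7]
contact_force: [-0.4, -0.7, 0.7]
gripper_width: 0.0437
```

Request:
play_rows --series '[0, 0, 0, 0, 0, 0, 0, 0, 0, 0, 0, 0, 0, 0, 0, 0, 0, 0, 0, 0]' --jaw 0

```text
time_s: 36.82
tcp_pos: [0.5209, -0.2241, 0.3039]
eef_rot: [-141.8, 90.0, -7.1]
contact_force: [0.6, 0.0, 1.6]
gripper_width: 0.0229
```

Request:
play_rows --series '[0, 0, 0, 0, 0, 0, 0, 0, 0, 0, 0, 0, 0, 0, 0, 0, 0, 0, 0, 0]'

```text
time_s: 37.23
tcp_pos: [0.5209, -0.224, 0.3039]
eef_rot: [-136.0, 90.0, -1.2]
contact_force: [-0.6, 1.1, 0.8]
gripper_width: 0.0227
```

Request:
play_rows --series '[0.006, 0, 0, 0, 0.008, 0, 0, 0, 0.008, 0, 0, 0, 0.008, 0, 0, 0, 0, 0, 0, 0]'

```text
time_s: 37.65
tcp_pos: [0.5213, -0.2245, 0.2742]
eef_rot: [-172.2, 89.9, -37.5]
contact_force: [-0.2, 0.9, 7.8]
gripper_width: 0.0231
```

Run:
```python
from h import *
s=capture("side")
cv2.imwrite("pics/q.png",cv2.resize(s["img"][80:250,190:320],None,fx=4.5,fy=3.5,interpolation=2))
```

```text
(no output)
```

View pics/q.png

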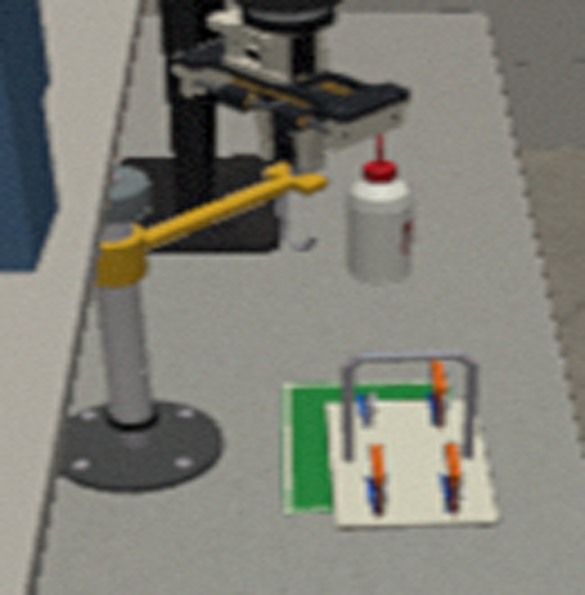

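Request:
play_rows --series '[-0.006, 0, 0, 0, -0.008, 0, 0, 0, -0.008, 0, 0, 0, -0.008, 0, 0, 0, 0, 0, 0, 0]'

```text
time_s: 38.12
tcp_pos: [0.5206, -0.2237, 0.304]
eef_rot: [-9.2, 89.9, 125.5]
contact_force: [0.2, 0.0, -1.5]
gripper_width: 0.0228
```

Request:
play_rows --series '[0, 0, 0, 0, 0, 0, 0, 0, 0, 0, 0, 0, 0, 0, 0, 0, 0, 0, 0, 0]' --jaw 55

```text
time_s: 38.53
tcp_pos: [0.5209, -0.2241, 0.3038]
eef_rot: [117.7, 90.0, -107.6]
contact_force: [0.2, 0.1, -0.5]
gripper_width: 0.0467
```

Request:
play_rows --series '[-0.03, 0, 0, 0, -0.04, 0, 0, 0, -0.04, 0, 0, 0, 0, 0, 0, 0, 0, 0, 0, 0]'

```text
time_s: 38.95
tcp_pos: [0.5218, -0.2243, 0.4167]
eef_rot: [-144.0, 89.7, -9.3]
contact_force: [-0.5, 0.1, -1.2]
gripper_width: 0.0479
```

Run:
```python
from h import *
s=capture("side");t=capture("top")
cv2.imwrite("pics/r.png",np.hstack([cv2.resize(s["img"][160:250,240:330],None,fx=4.4,fy=4.4,interpolation=2),cv2.resize(t["img"][170:260,230:320],None,fx=4.4,fy=4.4,interpolation=2)]))
print(*bars_top(t,(240,325,180,240),.072),sep="\n")
c=s;box=(240,330,170,250)
im=up(c,*box);h=cv2.cvtColor(im,cv2.COLOR_BGR2HSV)
m=cv2.inRange(h,(6,150,150),(20,255,255))
for st,cc,px in blobs(m,100): print("or",plane(c,pix(cc,box[0],box[2]),.067).round(4),st[4])
m=cv2.inRange(h,(100,80,30),(130,255,255))
for st,cc,px in blobs(m,60): print("blue",st[4],plane(c,pix(cc,box[0],box[2]),.025).round(4))
```

```text
(array([ 0.4043, -0.139 ,  0.072 ]), array([0.066, 0.998]), array([3.3, 2.2]))
or [ 0.4059 -0.1201  0.067 ] 644
or [0.402 0.019 0.067] 675
or [0.4619 0.0203 0.067 ] 643
blue 260 [ 0.4098 -0.122   0.025 ]
blue 356 [ 0.4708 -0.1242  0.025 ]
blue 311 [0.4062 0.0158 0.025 ]
blue 407 [0.4662 0.0214 0.025 ]
```

View pics/r.png

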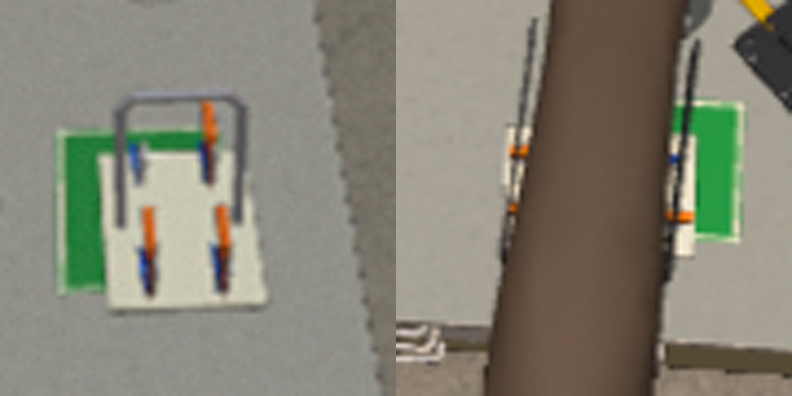

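Run:
```python
from h import *
goto((.423,-.052,.36),(-.026,1))
```

```text
tcp [ 0.5207 -0.2238  0.4133] toolz [-0.704  0.711  0.001] x [-0.     0.001 -1.   ] spin 0.7545 n>= 6.0
shift before spin [ 0.0535 -0.0515  0.1908]
shift after spin [0.0535 0.0932 0.1743] newz [-0.026  1.     0.001]
```

Request:
play_rows --series '[0, -0.01, 0.038, 0, 0, -0.01, 0.038, 0, 0, -0.01, 0.038, 0, 0, -0.01, 0.038, 0, 0, -0.01, 0.038, 0]'

```text
time_s: 39.47
tcp_pos: [0.4211, -0.053, 0.4123]
eef_rot: [59.0, 89.9, -166.3]
contact_force: [0.7, 1.9, 0.4]
gripper_width: 0.0481
```

Request:
play_rows --series '[0, 0, 0, 0.12, 0, 0, 0, 0.12, 0, 0, 0, 0.12, 0, 0, 0, 0.12, 0, 0, 0, 0.12]'

```text
time_s: 39.88
tcp_pos: [0.4222, -0.0537, 0.4126]
eef_rot: [92.6, 89.9, -167.3]
contact_force: [0.0, 0.4, -0.3]
gripper_width: 0.048
```

Request:
play_rows --series '[0, 0, 0, 0.12, 0, 0, 0, 0.034, 0.04, 0, 0, 0, 0.04, 0, 0, 0, 0.04, 0, 0, 0]'

```text
time_s: 40.3
tcp_pos: [0.4219, -0.054, 0.2915]
eef_rot: [51.8, 90.0, 143.4]
contact_force: [1.7, 0.6, -0.9]
gripper_width: 0.0483
```

Run:
```python
from h import *
s=capture("side");t=capture("top")
goto((.423,-.052,.2),(-.026,1))
cv2.imwrite("pics/u.png",np.hstack([cv2.resize(s["img"][110:250,225:330],None,fx=3.7,fy=3.7,interpolation=2),cv2.resize(t["img"][130:270,225:330],None,fx=3.7,fy=3.7,interpolation=2)]))
print(*bars_top(t,(240,325,180,240),.072),sep="\n")
ce,q,im=rackmask(t,(240,325,180,245)); print("rack",[(plane(t,x,.012)[:2].round(4).tolist()) for x in q])
```

```text
tcp [ 0.418  -0.0545  0.2871] toolz [-0.026  1.    -0.002] x [-0.013 -0.002 -1.   ] spin -0.0003 n>= 0.0
shift before spin [ 0.087  -0.0062  0.0025]
shift after spin [ 0.087  -0.0062  0.0025] newz [-0.026  1.    -0.002]
(array([0.4005, 0.0192, 0.072 ]), array([-0.024,  1.   ]), array([11.2,  2.6]))
(array([ 0.4037, -0.1206,  0.072 ]), array([-0.032,  0.999]), array([11.5,  2.3]))
rack [[0.3743, -0.1531], [0.3663, 0.0429], [0.4308, 0.0478], [0.445, -0.1398]]
```

View pics/u.png

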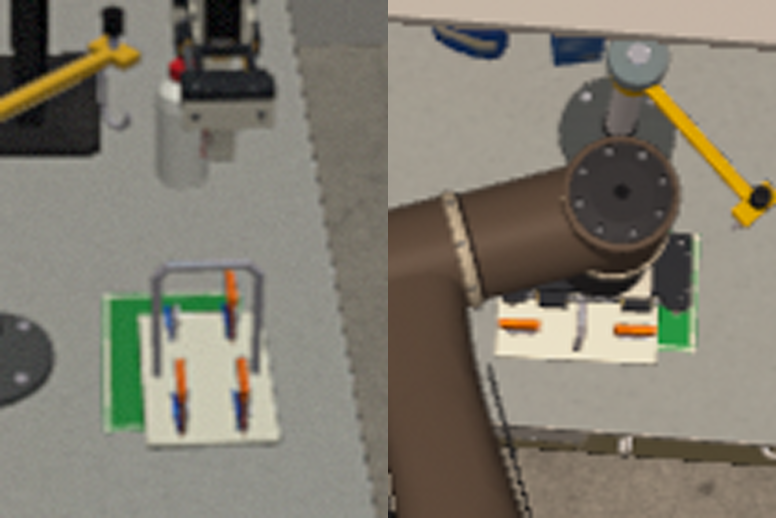

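Request:
play_rows --series '[0.03, -0.004, 0.002, 0, 0.03, 0, 0, 0, 0.03, 0, 0, 0, 0.03, 0, 0, 0, 0.03, 0, 0, 0]'

```text
time_s: 40.82
tcp_pos: [0.4283, -0.0515, 0.1447]
eef_rot: [-91.5, 89.9, 0.1]
contact_force: [-0.3, -0.0, -0.2]
gripper_width: 0.0482
```

Run:
```python
from h import *
goto((.424,-.0502,.133),(-.026,1))
```

```text
tcp [ 0.4283 -0.0515  0.1447] toolz [-0.027  1.    -0.   ] x [ 0.003  0.    -1.   ] spin 0.0012 n>= 0.0
shift before spin [0.0117 0.0043 0.0014]
shift after spin [0.0117 0.0043 0.0014] newz [-0.026  1.    -0.   ]
```

Request:
play_rows --series '[0.01, 0.004, 0.0014, 0, 0, 0, 0, 0, 0, 0, 0, 0, 0, 0, 0, 0, 0, 0, 0, 0]'

```text
time_s: 41.23
tcp_pos: [0.4242, -0.0501, 0.1356]
eef_rot: [-80.4, 89.8, 11.2]
contact_force: [-0.1, -0.6, 0.1]
gripper_width: 0.0479
```

Request:
play_rows --series '[0, 0, 0, 0, 0, 0, 0, 0, 0, 0, 0, 0, 0, 0, 0, 0, 0, 0, 0, 0]' --jaw 0 --squeeze 40

```text
time_s: 41.65
tcp_pos: [0.4227, -0.0505, 0.134]
eef_rot: [-85.4, 90.0, 6.1]
contact_force: [0.1, -0.6, -0.4]
gripper_width: 0.0201
```

Request:
play_rows --series '[0, 0, 0, 0, 0, 0, 0, 0, 0, 0, 0, 0, 0, 0, 0, 0, 0, 0, 0, 0]'

```text
time_s: 42.07
tcp_pos: [0.4226, -0.0505, 0.1338]
eef_rot: [134.8, 90.0, -133.7]
contact_force: [-0.9, 0.3, 0.8]
gripper_width: 0.0086
```

Run:
```python
from h import *
p,R=tool()
# rack centre now est (.4321,-.0502) -> (.464,-.0875)
goto((p[0]+.464-.4321,p[1]-.0875+.0502,p[2]))
```

```text
tcp [ 0.4226 -0.0505  0.1338] toolz [-0.026  1.    -0.   ] x [-0. -0. -1.] spin 0 n>= 0.0
shift before spin [ 0.     -0.0309 -0.0381]
shift after spin [ 0.     -0.0309 -0.0381] newz [-0.026  1.    -0.   ]
```

Request:
play_rows --series '[0, -0.003, -0.004, 0, 0, -0.006, -0.008, 0, 0, -0.007, -0.009, 0, 0, -0.008, -0.009, 0, 0, -0.007, -0.008, 0]'

```text
time_s: 42.48
tcp_pos: [0.4554, -0.0885, 0.1338]
eef_rot: [66.1, 90.0, 157.6]
contact_force: [-2.1, 3.3, 2.8]
gripper_width: 0.0089
```

Request:
play_rows --series '[0, 0, 0, 0, 0, 0, 0, 0, 0, 0, 0, 0, 0, 0, 0, 0, 0, 0, 0, 0]'

```text
time_s: 42.9
tcp_pos: [0.4544, -0.0875, 0.1338]
eef_rot: [-57.0, 90.0, 34.5]
contact_force: [1.3, -1.3, -0.5]
gripper_width: 0.0088
```

Run:
```python
from h import *
s=capture("side");t=capture("top")
goto((.4545,-.0878,.134))
cv2.imwrite("pics/v.png",cv2.resize(s["img"][165:245,235:310],None,fx=8,fy=7,interpolation=2))
print(*bars_top(t,(240,325,180,240),.072),sep="\n")
```

```text
tcp [ 0.4544 -0.0874  0.1339] toolz [-0.027  1.     0.   ] x [ 0.  0. -1.] spin 0 n>= 0.0
shift before spin [-0.0001 -0.0001 -0.0004]
shift after spin [-0.0001 -0.0001 -0.0004] newz [-0.027  1.     0.   ]
(array([ 0.4317, -0.0167,  0.072 ]), array([-0.041,  0.999]), array([ 2.7, 10.8]))
(array([ 0.4357, -0.158 ,  0.072 ]), array([0.002, 1.   ]), array([11.1,  2.7]))
```

View pics/v.png

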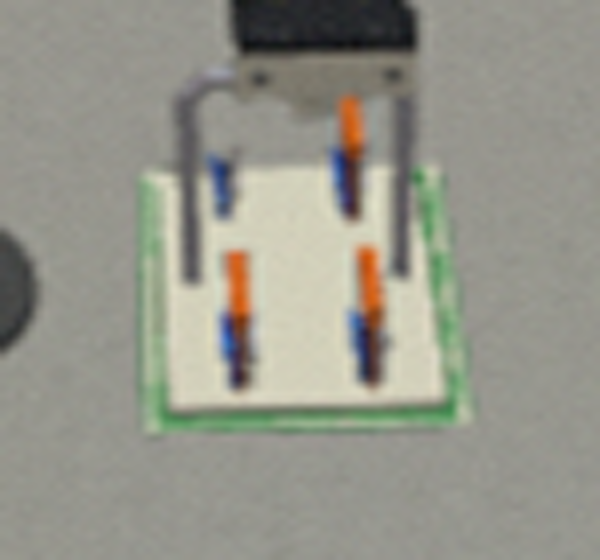

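Request:
play_rows --series '[0, 0, 0, 0, 0, 0, 0, 0, 0, 0, 0, 0, 0, 0, 0, 0, 0, 0, 0, 0]' --jaw 55

```text
time_s: 43.42
tcp_pos: [0.4545, -0.0876, 0.1338]
eef_rot: [74.4, 90.0, 165.9]
contact_force: [0.4, -0.3, -0.3]
gripper_width: 0.0365
```

Request:
play_rows --series '[-0.03, 0, 0, 0, -0.04, 0, 0, 0, -0.04, 0, 0, 0, -0.04, 0, 0, 0, -0.04, 0, 0, 0]'

```text
time_s: 43.83
tcp_pos: [0.454, -0.0877, 0.326]
eef_rot: [-50.3, 90.0, 41.2]
contact_force: [2.3, -0.1, -0.5]
gripper_width: 0.0481
```

Request:
play_rows --series '[-0.04, 0, 0, 0, -0.04, 0, 0, 0, -0.015, 0, 0, 0, 0, 0, 0, 0, 0, 0, 0, 0]'

```text
time_s: 44.25
tcp_pos: [0.4548, -0.0875, 0.4196]
eef_rot: [-68.7, 89.9, 22.8]
contact_force: [-0.4, 0.2, -0.8]
gripper_width: 0.0482
```

Run:
```python
from h import *
s=capture("side");t=capture("top")
goto((.521,-.224,.42),(-.707,.707))
cv2.imwrite("pics/w.png",np.hstack([cv2.resize(s["img"][90:250,215:325],None,fx=3.5,fy=3.5,interpolation=2),cv2.resize(t["img"][130:290,240:350],None,fx=3.5,fy=3.5,interpolation=2)]))
```

```text
tcp [ 0.4542 -0.0875  0.4178] toolz [-0.027  1.     0.   ] x [-0.002  0.    -1.   ] spin -0.7589 n>= 6.1
shift before spin [-0.0023 -0.0632 -0.1382]
shift after spin [-0.0023  0.0493 -0.1437] newz [-0.707  0.707  0.001]
```

View pics/w.png

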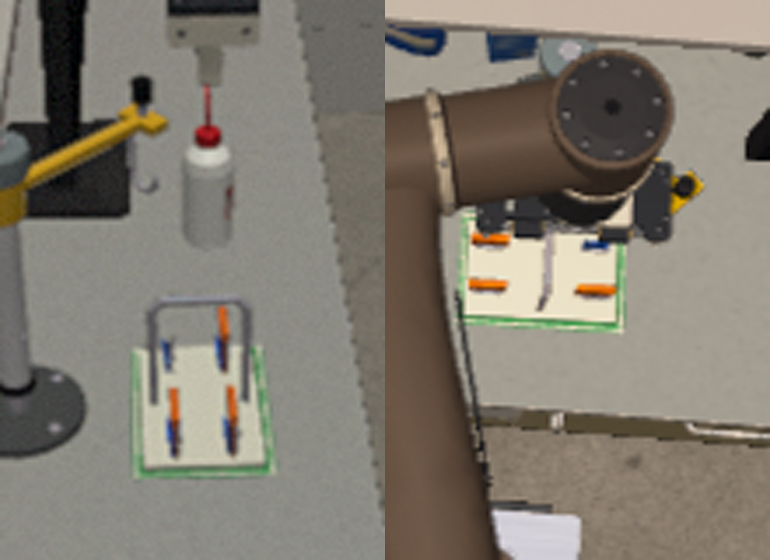

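Rack sits centred on the mat, with coupons in place. Now back to the knob.

Request:
play_rows --series '[0, -0.0158, -0.0346, 0, 0, -0.0158, -0.0346, 0, 0, -0.0158, -0.0346, 0, 0, -0.0158, -0.0346, 0, 0, 0, 0, -0.12]' --squeeze 60

```text
time_s: 44.77
tcp_pos: [0.5229, -0.2285, 0.4147]
eef_rot: [82.1, 89.6, -179.8]
contact_force: [0.2, 1.9, -1.4]
gripper_width: 0.0479
```

Request:
play_rows --series '[0, 0, 0, -0.12, 0, 0, 0, -0.12, 0, 0, 0, -0.12, 0, 0, 0, -0.12, 0, 0, 0, -0.12]'

```text
time_s: 45.18
tcp_pos: [0.5211, -0.2243, 0.4171]
eef_rot: [38.0, 89.8, 171.1]
contact_force: [0.0, -0.2, 0.4]
gripper_width: 0.0485
```

Request:
play_rows --series '[0, 0, 0, -0.04, 0, 0, 0, 0, 0, 0, 0, 0, 0, 0, 0, 0, 0, 0, 0, 0]'

```text
time_s: 45.6
tcp_pos: [0.5214, -0.2243, 0.4184]
eef_rot: [37.3, 90.0, 172.3]
contact_force: [0.2, 0.2, 0.6]
gripper_width: 0.0481
```

Run:
```python
from h import *
s=capture("side")
goto((.521,-.224,.304),(-.707,.707))
cv2.imwrite("pics/x.png",cv2.resize(s["img"][60:250,190:320],None,fx=4,fy=3.1,interpolation=2))
```

```text
tcp [ 0.5214 -0.2243  0.4186] toolz [-0.707  0.707  0.   ] x [-0.  0. -1.] spin 0.0001 n>= 0.0
shift before spin [1.146e-01 1.000e-04 5.000e-04]
shift after spin [1.146e-01 1.000e-04 5.000e-04] newz [-0.707  0.707  0.   ]
```

View pics/x.png

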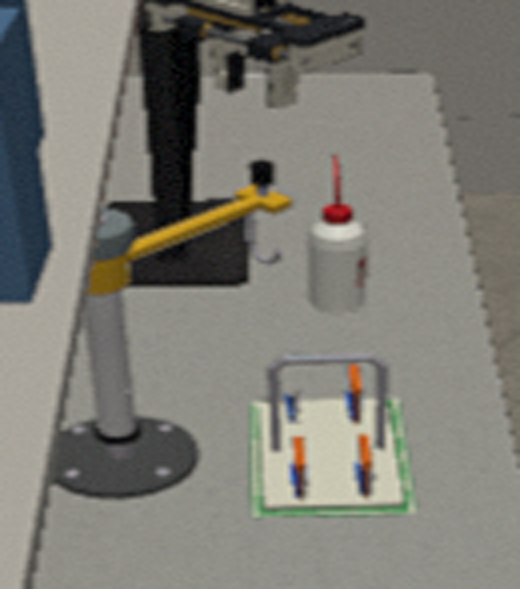

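Request:
play_rows --series '[0.03, 0, 0, 0, 0.03, 0, 0, 0, 0.03, 0, 0, 0, 0.024, 0, 0, 0, 0, 0, 0, 0]'

```text
time_s: 46.07
tcp_pos: [0.5191, -0.2234, 0.2996]
eef_rot: [27.3, 89.5, 162.3]
contact_force: [-0.7, 0.5, -1.3]
gripper_width: 0.0486
```

Request:
play_rows --series '[0, 0, 0, 0, 0, 0, 0, 0, 0, 0, 0, 0, 0, 0, 0, 0, 0, 0, 0, 0]' --jaw 0

```text
time_s: 46.48
tcp_pos: [0.5221, -0.2245, 0.3064]
eef_rot: [-146.6, 89.9, -11.6]
contact_force: [-0.3, 0.4, 3.1]
gripper_width: 0.0229
```

Request:
play_rows --series '[0, 0, 0, 0, 0, 0, 0, 0, 0, 0, 0, 0, 0, 0, 0, 0, 0, 0, 0, 0]'

```text
time_s: 46.9
tcp_pos: [0.5222, -0.2246, 0.3063]
eef_rot: [-154.0, 89.8, -19.0]
contact_force: [0.5, 1.5, 5.9]
gripper_width: 0.0224
```

Request:
play_rows --series '[0.006, 0, 0, 0, 0.01, 0, 0, 0, 0.01, 0, 0, 0, 0.01, 0, 0, 0, 0.01, 0, 0, 0]'

```text
time_s: 47.32
tcp_pos: [0.5228, -0.2252, 0.2612]
eef_rot: [-162.0, 89.7, -26.9]
contact_force: [-0.2, -0.3, 11.7]
gripper_width: 0.0228
```

Request:
play_rows --series '[0.01, 0, 0, 0, 0.01, 0, 0, 0, 0.01, 0, 0, 0, 0.01, 0, 0, 0, 0.006, 0, 0, 0]'

```text
time_s: 47.73
tcp_pos: [0.5226, -0.225, 0.2144]
eef_rot: [-163.5, 89.8, -28.4]
contact_force: [-1.5, 0.1, 11.5]
gripper_width: 0.0226
```

Run:
```python
from h import *
s=capture("side"); goto((.522,-.2245,.2143))
cv2.imwrite("pics/y.png",cv2.resize(s["img"][80:250,190:320],None,fx=4.5,fy=3.5,interpolation=2))
print(get_state()["joints"].round(1))
```

```text
tcp [ 0.5224 -0.2247  0.2134] toolz [-0.708  0.706 -0.002] x [ 0.002 -0.001 -1.   ] spin 0 n>= 0.0
shift before spin [-0.0009  0.0001  0.0004]
shift after spin [-0.0009  0.0001  0.0004] newz [-0.708  0.706 -0.002]
[ -3.5  11.  -14.3   0.1 -64.6 -41.4]
```

View pics/y.png

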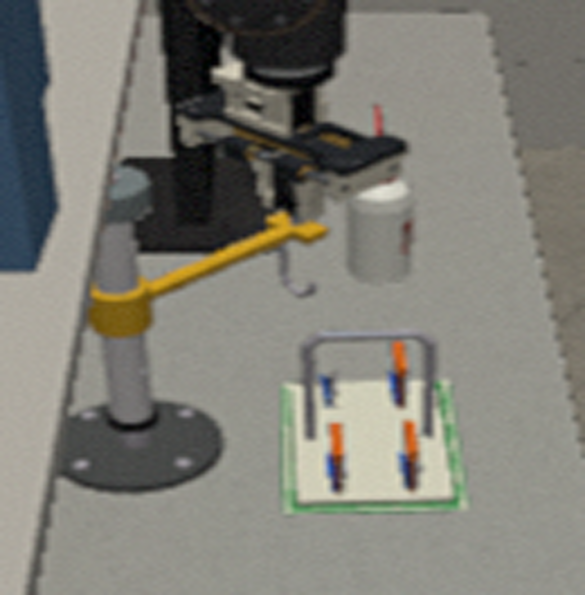

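Request:
play_rows --series '[0, -0.0002, 0.01, 0.05, 0, -0.0002, 0.01, 0.05, 0, -0.0003, 0.01, 0.05, 0, -0.0002, 0.01, 0.05, 0, -0.0003, 0.01, 0.05]'

```text
time_s: 48.2
tcp_pos: [0.492, -0.1853, 0.215]
eef_rot: [-142.3, 89.8, -21.7]
contact_force: [-0.2, 0.4, 9.5]
gripper_width: 0.0229
```

```bash
cat >> h.py <<'E'
def arc():
    p,R=tool(); P=np.array([.664,-.086]); v=p[:2]-P
    print("tcp",p.round(4),"r",np.hypot(*v).round(4),"ang",round(np.arctan2(-v[1],-v[0]),4),"toolz",R[:,2].round(3),"tang",(np.array([v[1],-v[0]])/np.hypot(*v)).round(3),"F",get_state()["contact_force"].round(1))
E
python3 -c "
from h import *
arc()"
```

```text
tcp [ 0.492  -0.1853  0.215 ] r 0.1987 ang 0.5237 toolz [-0.509  0.861 -0.003] tang [-0.5    0.866] F [-0.2  0.4  9.5]
```

Request:
play_rows --series '[0.0005, -0.0002, 0.01, 0.05, 0, -0.0002, 0.01, 0.05, 0, -0.0003, 0.01, 0.05, 0, -0.0002, 0.01, 0.05, 0, 0, 0, 0]'

```text
time_s: 48.62
tcp_pos: [0.4751, -0.1483, 0.2147]
eef_rot: [-118.6, 89.7, -9.4]
contact_force: [-0.2, -0.9, 9.6]
gripper_width: 0.0228
```

```bash
python3 -c "
from h import *
arc()
s=capture('side');t=capture('top')
cv2.imwrite('pics/z.png',np.hstack([cv2.resize(s['img'][110:250,220:320],None,fx=4,fy=4,interpolation=2),cv2.resize(t['img'][130:270,240:340],None,fx=4,fy=4,interpolation=2)]))
print(*bars_top(t,(240,325,180,240),.072),sep='\n')
"
```

```text
tcp [ 0.4751 -0.1483  0.2147] r 0.1989 ang 0.3185 toolz [-0.328  0.945 -0.002] tang [-0.313  0.95 ] F [-0.2 -0.9  9.6]
(array([ 0.4919, -0.0324,  0.072 ]), array([0.002, 1.   ]), array([4.2, 2.3]))
(array([ 0.4357, -0.1579,  0.072 ]), array([0.004, 1.   ]), array([11.1,  2.6]))
```

View pics/z.png

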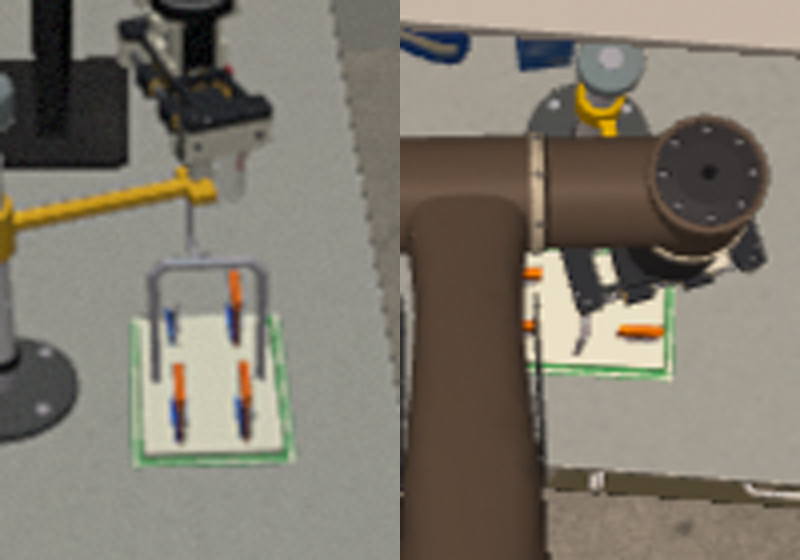

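Request:
play_rows --series '[0.001, -0.0002, 0.008, 0.04, 0.001, -0.0002, 0.008, 0.04, 0, -0.0002, 0.008, 0.04, 0, -0.0002, 0.008, 0.04, 0, -0.0001, 0.004, 0.02]'

```text
time_s: 49.13
tcp_pos: [0.4669, -0.1138, 0.2126]
eef_rot: [-109.8, 89.7, -10.9]
contact_force: [-0.3, -1.6, 10.4]
gripper_width: 0.0226
```

```bash
python3 -c "
from h import *
arc()
s=capture('side')
cv2.imwrite('pics/za.png',cv2.resize(s['img'][130:250,220:320],None,fx=6,fy=5,interpolation=2))
"
```

```text
tcp [ 0.4669 -0.1138  0.2126] r 0.1991 ang 0.1401 toolz [-0.154  0.988 -0.002] tang [-0.14  0.99] F [-0.3 -1.6 10.4]
```

View pics/za.png

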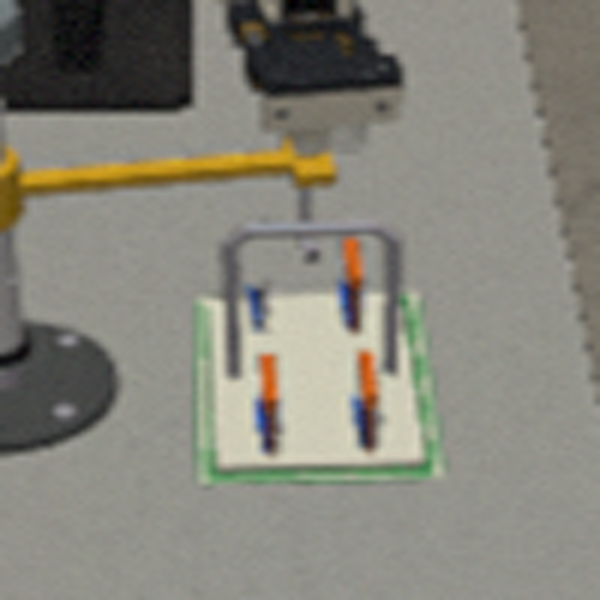

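Request:
play_rows --series '[0, -0.0001, 0.006, 0.03, 0, -0.0001, 0.006, 0.03, 0, -0.0001, 0.006, 0.03, 0, -0.0001, 0.006, 0.03, 0, 0, 0.0015, 0.008]'

```text
time_s: 49.6
tcp_pos: [0.4649, -0.0884, 0.2126]
eef_rot: [-100.3, 89.7, -8.7]
contact_force: [1.2, -1.7, 9.7]
gripper_width: 0.0227
```

Request:
play_rows --series '[0, 0, 0, 0, 0, 0, 0, 0, 0, 0, 0, 0, 0, 0, 0, 0, 0, 0, 0, 0]'

```text
time_s: 50.02
tcp_pos: [0.4649, -0.0888, 0.2125]
eef_rot: [-99.1, 89.7, -7.4]
contact_force: [0.2, -0.1, 9.7]
gripper_width: 0.0227
```

```bash
python3 -c "
from h import *
arc()
s=capture('side');t=capture('top')
cv2.imwrite('pics/zb.png',cv2.resize(s['img'][130:250,220:320],None,fx=6,fy=5,interpolation=2))
print(*bars_top(t,(240,325,180,240),.072),sep='\n')
"
```

```text
tcp [ 0.4649 -0.0888  0.2125] r 0.1991 ang 0.0139 toolz [-0.029  1.    -0.001] tang [-0.014  1.   ] F [ 0.2 -0.1  9.7]
(array([ 0.4317, -0.0167,  0.072 ]), array([-0.042,  0.999]), array([ 2.7, 10.8]))
(array([ 0.4357, -0.1579,  0.072 ]), array([0.004, 1.   ]), array([11.1,  2.6]))
```

View pics/zb.png

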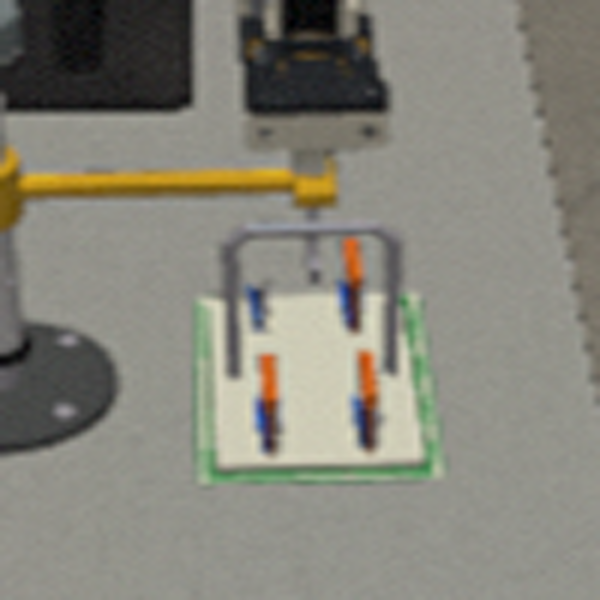

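Request:
play_rows --series '[-0.005, 0, 0, 0, -0.007, 0, 0, 0, -0.007, 0, 0, 0, -0.007, 0, 0, 0, -0.003, 0, 0, 0]'

```text
time_s: 50.53
tcp_pos: [0.4649, -0.0888, 0.2422]
eef_rot: [-98.6, 89.7, -7.0]
contact_force: [1.7, -1.1, 8.8]
gripper_width: 0.0227
```

Request:
play_rows --series '[-0.004, 0, 0, 0, -0.004, 0, 0, 0, -0.004, 0, 0, 0, -0.004, 0, 0, 0, -0.004, 0, 0, 0]'

```text
time_s: 50.95
tcp_pos: [0.4648, -0.0886, 0.2608]
eef_rot: [-93.3, 89.8, -1.7]
contact_force: [7.0, -2.4, 2.8]
gripper_width: 0.0227
```

```bash
python3 -c "
from h import *
arc()
s=capture('side')
cv2.imwrite('pics/zc.png',cv2.resize(s['img'][130:250,220:320],None,fx=6,fy=5,interpolation=2))
"
```

```text
tcp [ 0.4648 -0.0886  0.2608] r 0.1992 ang 0.0129 toolz [-0.028  1.    -0.   ] tang [-0.013  1.   ] F [ 7.  -2.4  2.8]
```

View pics/zc.png

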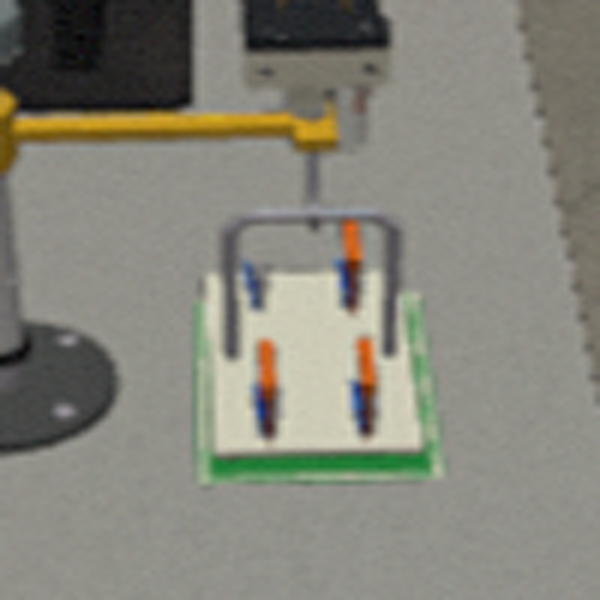

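Request:
play_rows --series '[-0.005, 0, 0, 0, -0.005, 0, 0, 0, -0.005, 0, 0, 0, -0.005, 0, 0, 0, -0.005, 0, 0, 0]'

```text
time_s: 51.42
tcp_pos: [0.4648, -0.0885, 0.2856]
eef_rot: [-92.2, 89.8, -0.6]
contact_force: [5.8, -0.9, 1.0]
gripper_width: 0.023
```

Request:
play_rows --series '[-0.005, 0, 0, 0, -0.005, 0, 0, 0, -0.004, 0, 0, 0, -0.003, 0, 0, 0, 0, 0, 0, 0]'

```text
time_s: 51.83
tcp_pos: [0.4648, -0.0886, 0.303]
eef_rot: [-93.4, 89.7, -1.8]
contact_force: [5.5, -1.0, 3.3]
gripper_width: 0.0228
```

Request:
play_rows --series '[0, 0, 0, 0, 0, 0, 0, 0, 0, 0, 0, 0, 0, 0, 0, 0, 0, 0, 0, 0]'

```text
time_s: 52.25
tcp_pos: [0.4648, -0.0885, 0.3024]
eef_rot: [-93.0, 89.8, -1.4]
contact_force: [5.5, -1.5, 3.0]
gripper_width: 0.0226
```

```bash
python3 -c "
from h import *
arc()
s=capture('side')
cv2.imwrite('pics/zd.png',cv2.resize(s['img'][110:250,220:320],None,fx=5.5,fy=4.2,interpolation=2))
"
```

```text
tcp [ 0.4648 -0.0885  0.3024] r 0.1992 ang 0.0127 toolz [-0.028  1.    -0.   ] tang [-0.013  1.   ] F [ 5.5 -1.5  3. ]
```

View pics/zd.png

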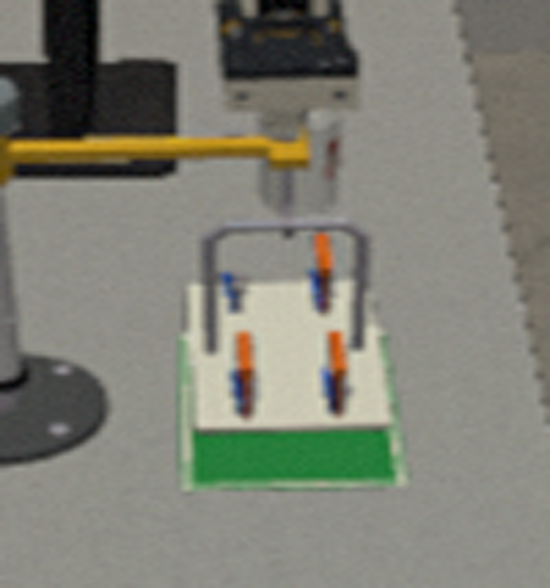

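Request:
play_rows --series '[-0.001, 0, 0, 0, -0.001, 0, 0, 0, -0.001, 0, 0, 0, 0, 0, 0, 0, 0, 0, 0, 0]'

```text
time_s: 52.72
tcp_pos: [0.4648, -0.0885, 0.3055]
eef_rot: [-92.9, 89.8, -1.2]
contact_force: [7.3, -1.1, 2.8]
gripper_width: 0.0228
```

Request:
play_rows --series '[0, 0, 0, 0, 0, 0, 0, 0, 0, 0, 0, 0, 0, 0, 0, 0, 0, 0, 0, 0]' --jaw 55

```text
time_s: 53.13
tcp_pos: [0.4625, -0.0885, 0.304]
eef_rot: [88.4, 89.9, -179.9]
contact_force: [-0.4, 1.1, 0.5]
gripper_width: 0.0466
```

Request:
play_rows --series '[-0.02, 0, 0, 0, -0.03, 0, 0, 0, -0.03, 0, 0, 0, -0.03, 0, 0, 0, -0.03, 0, 0, 0]'

```text
time_s: 53.55
tcp_pos: [0.4625, -0.0886, 0.4457]
eef_rot: [80.0, 90.0, 171.7]
contact_force: [1.9, -0.3, 0.9]
gripper_width: 0.0484
```

Request:
play_rows --series '[0, -0.03, 0, 0, 0, -0.03, 0, 0, 0, 0.03, 0, 0, 0, 0.03, 0.03, 0, 0, 0.03, 0.03, 0]'

```text
time_s: 53.97
tcp_pos: [0.4325, -0.0305, 0.4417]
eef_rot: [110.4, 89.6, -158.1]
contact_force: [-0.7, 2.5, 2.3]
gripper_width: 0.0481
```

```bash
python3 -c "
from h import *
arc()
s=capture('side');t=capture('top')
cv2.imwrite('pics/ze.png',np.hstack([cv2.resize(s['img'][90:250,215:325],None,fx=3.5,fy=3.5,interpolation=2),cv2.resize(t['img'][130:290,240:350],None,fx=3.5,fy=3.5,interpolation=2)]))
"
```

```text
tcp [ 0.4325 -0.0305  0.4417] r 0.238 ang -0.2354 toolz [-0.025  1.    -0.002] tang [0.233 0.972] F [-0.7  2.5  2.3]
```

View pics/ze.png

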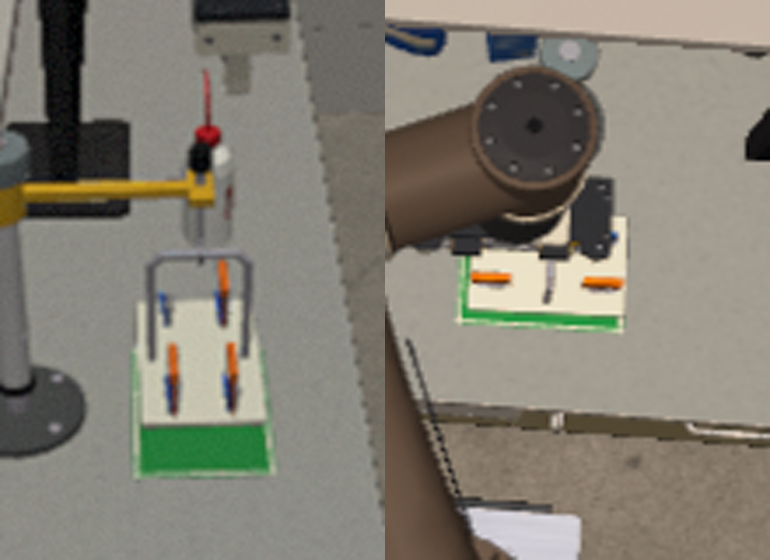

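Request:
play_rows --series '[0, 0, 0.03, 0, 0, 0, 0.04, 0, 0, 0, 0.04, 0, 0, 0, 0.04, 0, 0, 0, 0.04, 0]'

```text
time_s: 54.48
tcp_pos: [0.4262, 0.161, 0.4447]
eef_rot: [-40.7, 90.0, 50.9]
contact_force: [0.8, 0.1, 0.2]
gripper_width: 0.0486
```

Request:
play_rows --series '[0, 0, 0, 0, 0, 0, 0, 0, 0, 0, 0, 0, 0, 0, 0, 0, 0, 0, 0, 0]'

```text
time_s: 54.9
tcp_pos: [0.4271, 0.1584, 0.4446]
eef_rot: [-62.1, 90.0, 29.5]
contact_force: [-0.8, 0.1, -0.0]
gripper_width: 0.0481
```

Request:
play_rows --series '[0, 0, 0, 0, 0, 0, 0, 0, 0, 0, 0, 0, 0, 0, 0, 0, 0, 0, 0, 0]'

```text
time_s: 55.32
tcp_pos: [0.427, 0.1593, 0.4444]
eef_rot: [-16.4, 90.0, 75.2]
contact_force: [0.1, 0.5, -1.0]
gripper_width: 0.0481
```

```bash
python3 -c "
from h import *
arc()
s=capture('side');t=capture('top')
cv2.imwrite('pics/zf.png',np.hstack([cv2.resize(s['img'][90:250,215:325],None,fx=3.5,fy=3.5,interpolation=2),cv2.resize(t['img'][130:290,240:350],None,fx=3.5,fy=3.5,interpolation=2)]))
def strict(c,box):
    im=up(c,*box);h=cv2.cvtColor(im,cv2.COLOR_BGR2HSV);m=cv2.inRange(h,(6,150,150),(20,255,255)); return [pix(px,box[0],box[2]).mean(0) for st,cc,px in blobs(m,150)]
S=strict(s,(240,325,150,235));T=strict(t,(240,335,180,250))
for a in T:
  for b in S:
    P,e=tri(s,b,t,a)
    if e<.006 : print(P.round(4),round(e,4))
print(*bars_top(t,(240,335,180,250),.130),sep='\n')
print('jar',None)
"
```

```text
tcp [0.427  0.1593 0.4444] r 0.3411 ang -0.8024 toolz [-0.028  1.     0.   ] tang [0.719 0.695] F [ 0.1  0.5 -1. ]
[ 0.4938 -0.02    0.1214] 0.0009
[ 0.4335 -0.0192  0.1226] 0.002
[ 0.437  -0.1602  0.1264] 0.0013
(array([ 0.4922, -0.0197,  0.13  ]), array([-0.025,  1.   ]), array([10.9,  2.4]))
(array([ 0.4318, -0.0188,  0.13  ]), array([-0.045,  0.999]), array([11.2,  2.3]))
(array([ 0.4363, -0.1604,  0.13  ]), array([-0.009,  1.   ]), array([11.4,  2.6]))
jar None
```

View pics/zf.png

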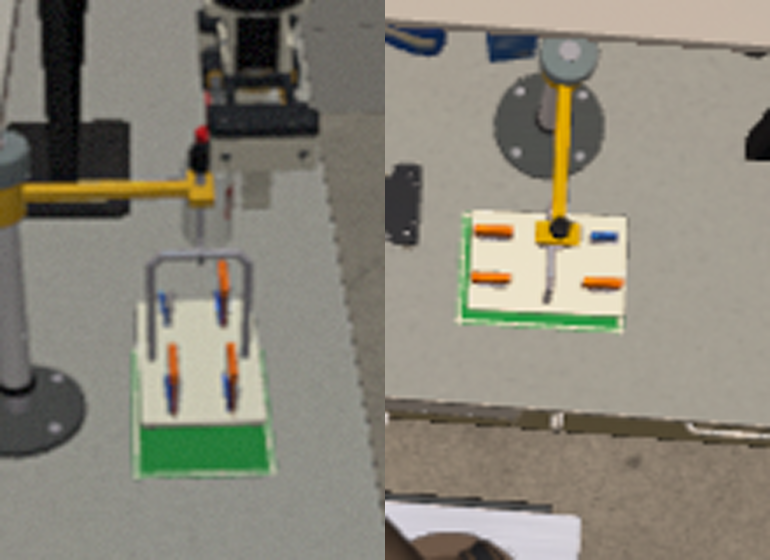

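```bash
python3 -c "
from plant import close_job
print(close_job())"
```

```text
the job is handed in; nothing more can be done
None
```

I handed the job in with all three coupons clipped home and the rack hanging from the hook over the mat. The hand-in itself reports no verdict.

- **Coupons:** they went into clips 1, 3 and 4, each pressed to a firm stop (tool height 49–50 mm, 20–48 N).
- **Rack knocked aside:** I slid the rack onto the mat, but while the arm was at the balancer it was knocked about 50 mm off. I had pulled the hook only about 30 mm by then. I let it back up, slid the rack back so it measured within 3 mm of the mat's centre, and started the pull again.
- **Hooking on:** I pulled the hook down about 93 mm, swung it under the bail and let it up. I then released the knob and moved the arm clear.

**Last checks** (about 55 s on the clock, with the rack at rest in the last pictures):
- **Height:** the coupon bars measured 121–126 mm high, where about 123 mm is expected with the rack 58 mm up.
- **Level:** the tilt is about 0.03 rad.
- **Position:** the rack's centre is within about 3 mm of the mat's centre.
- **Bystander bottles:** the wash bottle still stood in its place in the side view. I did not measure the jar and dropper again at the end; the arm did not go near them.

No check failed. The side view put things up to 9 mm from the top view along y, so I relied on the top view and on touch.

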